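# Put four mixed-up microwave parts back on their own pads

### The job

The four test parts on this bench have been put down on one another's pads. Swap them round so that each stands upright in the middle of the pad that has its own outline (round load on the round pad, square filter on the square pad, oblong splitter on the oblong pad, cross-shaped junction on the cross-shaped pad), using the empty notepad as the free spot on the way; which way a part is turned does not matter. Set the parts down gently, without dropping them or tipping them over, and leave the spool of solder wire where it is.

Things in the scene. Friction and masses are not known exactly. Their poses are not given: they have to be found in the camera images.
- load_c (a point): The finned round load: a dark steel cylinder 48 mm in diameter and 46 mm tall with level cooling fins (their rims make a plain 48 mm cylinder to grip) and one brass connector 12 mm tall in the middle of its top. Loose, upright, about 0.2 kg. This point is on its axis, half-way up the 46 mm body (23 mm above its underside); z up.
- filter_c (a point): The square filter: an aluminium block 50 x 50 mm, 46 mm tall, with four small tuning screws (up to 8 mm tall) on its top. Loose, upright, about 0.24 kg. This point is at its centre, half-way up the body (23 mm above its underside); x and y are square to its sides, z up.
- splitter_c (a point): The oblong splitter: an aluminium block 84 mm long (its x axis), 34 mm wide (its y axis), 46 mm tall, with a row of three small brass connectors (10 mm tall) on its top. Loose, upright, about 0.24 kg. This point is at its centre, half-way up the body (23 mm above its underside); z up.
- junction_c (a point): The cross-shaped junction: an aluminium block with a plus-shaped outline, 56 mm from arm end to opposite arm end along both its x and y axes, arms 24 mm wide, 46 mm tall, with a small brass connector (10 mm tall) on each of the four arms. It can be gripped over two opposite arm ends (56 mm). Loose, upright, about 0.2 kg. This point is at its centre, half-way up the body (23 mm above its underside); z up.
- round_pad_top (a point): The round pad, place of the round load: black rubber on an aluminium base, 104 mm in diameter. Its top face is 8 mm above the bench; this point is the centre of the top face, z up. Fixed to the bench. 
- square_pad_top (a point): The square pad, place of the square filter: black rubber on an aluminium base, 96 x 96 mm. Its top face is 8 mm above the bench; this point is the centre of the top face, z up. Fixed to the bench. 
- oblong_pad_top (a point): The oblong pad, place of the oblong splitter: black rubber on an aluminium base, 130 mm (x) by 76 mm (y). Its top face is 8 mm above the bench; this point is the centre of the top face, z up. Fixed to the bench. 
- cross_pad_top (a point): The cross-shaped pad, place of the junction: black rubber on an aluminium base, plus-shaped, 116 mm from arm end to arm end both ways, arms 56 mm wide. Its top face is 8 mm above the bench; this point is the centre of the top face, z up. Fixed to the bench. 
- notepad_top (a point): The blank white notepad, 105 mm (x) by 140 mm (y), empty at the start: the free spot. Its top face is 8 mm above the bench; this point is the centre of the top face, z up. Fixed to the bench. 
- spool: A spool of solder wire with green flanges standing on the bench near the work, 60 mm in diameter and 55 mm tall, a bystander. Origin at the centre of its underside.
Not all that is in view belongs to the job. What is shaped like the part that bears splitter_c but blue is not meant. Leave any blue look-alike of the part that bears junction_c alone.

How it is judged:
By the outcome, as a careful person would: the job done as asked, in the order asked, and still so for the second after the job is handed in, with the robot touching nothing.
It also fails if it takes over 144 s, if anything falls off the work surface, if the arm or the gripper's body presses on something with over 40 N, if the wrist force passes 120 N, or if a joint passes its speed limit or range.

### The arm

A 6-joint arm with a two-finger parallel gripper is mounted at the origin on the work surface. World frame = base frame: x ahead of the robot, y to its left, z up, the work surface at z = 0. Lengths are in m, angles in rad, forces in N, time in s.
With the tool pointing down it reaches from about 0.35 to 0.775 m from the base axis. Payload 5.5 kg.
Tool frame: the origin (TCP) lies midway between the tips of the shut fingers; the grasp point (between the pads) lies ctrl.grasp_offset behind it (ctrl.grasp_offset is the distance from the TCP to the grasp point, in m); z points along the fingers, y is the line along which they close (so a half turn about z gives the same grasp; the last joint's range is limited). The gripper opens to 85 mm and grips with 20 to 120 N. Pads are 22 mm wide; open, the fingers measure 114 mm over their backs; the gripper's body (76 mm by 85 mm) begins 54 mm behind the grasp point. The pads swing forward as they close: fully open they stand 13 mm farther back than shut.
Start: joints at [-1.432, 0.313, 0.046, 1.304, 0, 1.431], TCP at [0.158, -0.553, 0.231] pointing down, gripper open.
Joint ranges: [-2.76, 2.76], [-0.86, 1.69], [-1.03, 1.26], [-2.2, 2.34], [-1.47, 1.5], [-3.14, 3.14]. Speed limits (rad/s): [2.57, 2.57, 3.14, 3.14, 3.14, 3.14].

### API

Orientations are given as a 3x3 rotation matrix whose columns are the frame's x, y, z axes.
In Python, from rig import ctrl gives the robot as it stands.
- The arm moves only by the tool jog_arm, never from a script. Its argument "increments" is a list of rows, each an object of numbers: "tx", "ty", "tz": the shift along the world's x, y, z in units of 0.3 m (1.0 is 0.3 m); "roll": the turn about the world's z in units of 0.12 rad (1.0 is 0.12 rad); "fingers": the opening, from -1 (shut) to 1 (fully open). In form: [{"tx": .., "ty": .., "tz": .., "roll": .., "fingers": ..}, ...]. A call has 1 to 20 rows; each row shifts and turns the commanded pose from where the row before left it; what a row does not reach is not made up. A row lasts 1/10 s, in which the tool goes at most 50 mm and 8.59 degrees, less where a joint would pass 70% of its speed; a pose out of reach is approached as far as the arm can. A call with a number of a shift or a turn outside -1 to 1 is refused whole. A call with a gripper value outside its range is refused whole. The fingers move at their own pace and stop on an object; "grip_force" is the grip in N (left out, the last holds). Time passes only in rows, so rows that do not move let the fingers close. It gives the time, the measured TCP pose, the force, the opening and the grip force at its end, in the units of the state.
- ctrl.read_state(): the state, without advancing time (a new reading comes with each control period).
- ctrl.camera(name): name is "scene" or "top"; returns the picture (384x512x3 uint8, red, green, blue); there is no depth.
- ctrl.camera_model(name): a dict with "mtx" (3x3 intrinsics, pixels), "dist" ([k1, k2, p1, p2, k3] as OpenCV has them; the pictures are not rectified), "R" (3x3) and "t" (3): a world point X has camera coordinates R X + t. Camera axes: x right, y down, z forward; pixel columns grow to the right and rows downward; lengths in m; the calibration is good to about 2 mm. A picture is of the moment at which its call begins. camera_model takes no time and is no camera call.
- ctrl.finish_job(): hands the job in; it is judged then, once.
Trained networks look in the newest picture that a camera, given by its name, has taken for a name from the list of things; names that differ only in an ending like _2 or _b are one class to them, and where a whole thing is asked for, a point or a joint stands for the part that bears it (a point fixed in the world has none). Each returns a list of dicts, best first, with "score" (0 to 1); they miss things now and then, are a little off and sometimes report something else, mostly with a low value. They report only what shows in the picture. A call takes as long as a camera call. They do not tell look-alikes from the thing itself.
- ctrl.boxes_of(thing, camera): "rect" ([left, top, right, bottom] in pixels, round what is visible of it).
- ctrl.place_of(thing, camera): "uv" ([column, row] in pixels: a listed point, or the origin of a listed thing).
The state is a dict: "time": time; "q": joint angles; "joint_vel": joint speeds; "joint_torque": joint torques, N m; "tool_pos": TCP position; "eef_rot": TCP orientation; "ft_force": force on the tool from outside, world axes, zero at the start; "torque": the same for the moment, N m; "grip_width": opening from 0.0 (shut) to 1.0 (fully open); "grip_force": force on a finger pad.
Only numpy, scipy, OpenCV 4.12 (cv2) and the standard library are available. Lean on these libraries where they do the work, as an engineer would, in place of code of your own. Each camera call takes 0.05 s, during which the arm holds its last target. There are 200 camera calls.

## Working session

There is one attempt and no reset: what is moved stays moved. The work goes in short steps, Python scripts to look and compute and a tool call to move; the robot and the scene stay as the last step left them, time stands still between calls to the robot, and variables do not carry over. Pictures are saved under pics/ and viewed, at most 14 in all, crops included, and the job is handed in when it is done.

Besides the shell and the picture viewer there is one more tool, called after ">>>" in YAML: its name, and indented under it one key for each argument. jog_arm: Moves the arm, as the interface text tells. Its arguments: {"type":"object","properties":{"increments":{"type":"array"},"grip_force":{"type":"number"}},"required":["increments"]}

```bash
mkdir -p pics
cat > h.py <<'E'
import numpy as np, cv2
from rig import ctrl
def ray(uv,cam,z):
    m=ctrl.camera_model(cam); K=np.array(m["mtx"]);d=np.array(m["dist"]);R=np.array(m["R"]);t=np.array(m["t"])
    p=cv2.undistortPoints(np.array([[uv]],float),K,d)[0,0]
    c=-R.T@t; v=R.T@np.array([p[0],p[1],1]); s=(z-c[2])/v[2]
    return c+s*v
def proj(X,cam):
    m=ctrl.camera_model(cam)
    return cv2.projectPoints(np.array(X,float).reshape(-1,3),cv2.Rodrigues(np.array(m["R"]))[0],np.array(m["t"]),np.array(m["mtx"]),np.array(m["dist"]))[0].reshape(-1,2)
def snap(cam,name):
    im=ctrl.camera(cam); cv2.imwrite(f"pics/{name}.png",cv2.resize(im[:,:,::-1],(800,600),interpolation=cv2.INTER_CUBIC)); return im
PARTS=["load_c","filter_c","splitter_c","junction_c"]
PADS=["round_pad_top","square_pad_top","oblong_pad_top","cross_pad_top","notepad_top"]
E
python3 - <<'E'
from h import *
for c in ("top","scene"):
    snap(c,c+"0"); m=ctrl.camera_model(c); print(c,"cam",(-np.array(m["R"]).T@np.array(m["t"])).round(3))
    for n in PARTS+PADS+["spool"]:
        z=.031 if n in PARTS else (.008 if n in PADS else 0)
        print(n,[(np.round(o["uv"]).astype(int).tolist(),round(o["score"],2),ray(o["uv"],c,z)[:2].round(3).tolist()) for o in ctrl.place_of(n,c)[:3]])
s=ctrl.read_state();print(s,ctrl.grasp_offset)
E
```

```text
top cam [0.408 0.098 1.301]
load_c [([236, 126], 0.59, [0.653, 0.105])]
filter_c [([275, 193], 0.7, [0.462, -0.001])]
splitter_c [([189, 256], 0.92, [0.294, 0.243]), ([189, 200], 0.6, [0.45, 0.239])]
junction_c [([330, 250], 0.78, [0.299, -0.15]), ([352, 205], 0.68, [0.423, -0.218])]
round_pad_top [([353, 208], 0.96, [0.413, -0.223])]
square_pad_top [([191, 202], 0.62, [0.444, 0.236])]
oblong_pad_top [([275, 194], 0.67, [0.459, -0.001])]
cross_pad_top [([238, 131], 0.93, [0.643, 0.099])]
notepad_top []
spool [([133, 161], 0.66, [0.565, 0.401])]
scene cam [ 0.88  -0.517  0.606]
load_c [([332, 223], 0.68, [0.654, 0.099])]
filter_c [([227, 222], 0.77, [0.464, -0.012])]
splitter_c [([277, 164], 0.77, [0.443, 0.23]), ([231, 149], 0.69, [0.301, 0.23])]
junction_c [([138, 277], 0.55, [0.416, -0.222])]
round_pad_top [([144, 287], 0.85, [0.424, -0.222])]
square_pad_top [([145, 286], 0.41, [0.424, -0.22])]
oblong_pad_top [([230, 228], 0.62, [0.465, -0.003])]
cross_pad_top [([329, 230], 0.85, [0.649, 0.1]), ([279, 168], 0.27, [0.44, 0.247])]
notepad_top [([252, 310], 0.61, [0.624, -0.158]), ([2
[... 208 characters left out ...]
0]), 'joint_vel': array([ 2.53911465e-04, -1.49351769e-04, -7.31077885e-04,  3.83581578e-04,
        1.32177258e-03, -3.28513564e-05]), 'joint_torque': array([ 9.07769336e-04, -4.80480015e+01,  2.98816144e+01,  5.57253043e-04,
       -1.17897580e-04,  5.72302440e-06]), 'tool_pos': array([ 0.15825211, -0.55282519,  0.23132939]), 'eef_rot': array([[ 9.61388704e-01,  2.75194035e-01,  4.96383622e-05],
       [ 2.75194038e-01, -9.61388700e-01, -9.18109980e-05],
       [ 2.24559216e-05,  1.01926238e-04, -9.99999995e-01]]), 'ft_force': array([-0.58241265,  0.43940691, -0.95119807]), 'torque': array([ 0.01445806, -0.00153148, -0.02141364]), 'grip_force': 0.0, 'grip_width': 0.9975956929555457} 0.0187
```

View pics/top0.png

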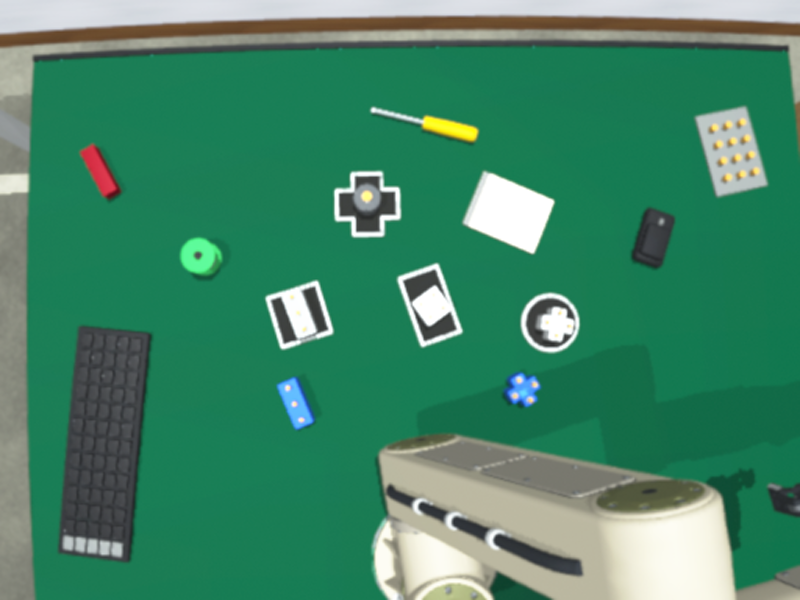

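View pics/scene0.png

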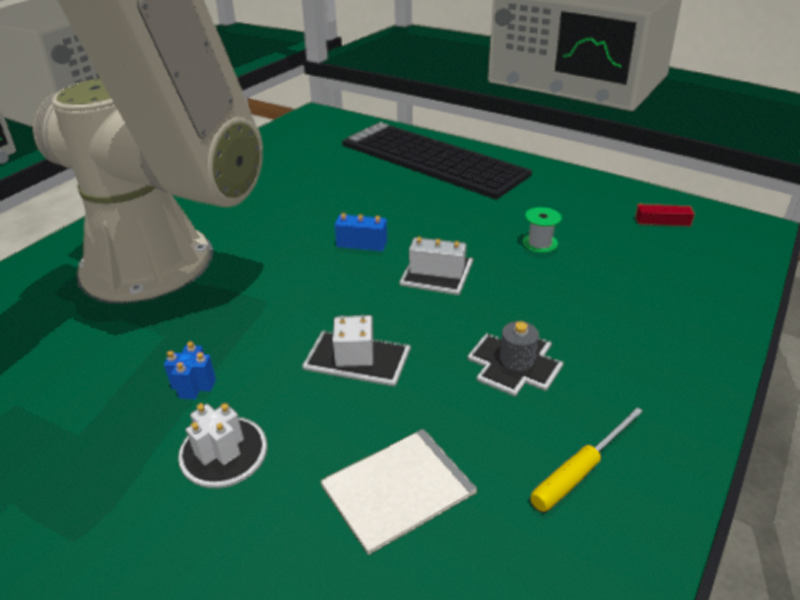

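The top view shows the load on the cross pad (367,203), the junction on the round pad (553,323), the filter on the oblong pad (430,305) and the splitter on the square pad (299,314). The notepad at (508,212) is empty. The blue look-alikes at (295,403) and (522,390) are decoys. Next I'll measure poses by fitting outlines.

```bash
cat > fit.py <<'E'
from h import *
from scipy.optimize import minimize
S=4
def rect(a,b): return np.array([[a,b],[-a,b],[-a,-b],[a,-b]])/2
PG={"round":[np.array([[np.cos(t),np.sin(t)] for t in np.linspace(0,6.283,60)])*.052],"square":[rect(.096,.096)],"oblong":[rect(.13,.076)],
 "cross":[rect(.116,.056),rect(.056,.116)],"note":[rect(.105,.140)]}
OG={"load":[np.array([[np.cos(t),np.sin(t)] for t in np.linspace(0,6.283,60)])*.024],"filter":[rect(.05,.05)],"splitter":[rect(.084,.034)],"junction":[rect(.056,.024),rect(.024,.056)]}
def mask(polys,p,zs,cam,box):
    x0,y0,x1,y1=box; M=np.zeros(((y1-y0)*S,(x1-x0)*S),np.uint8); c,s=np.cos(p[2]),np.sin(p[2])
    for q in polys:
        w=q@np.array([[c,s],[-s,c]])+p[:2]
        X=np.vstack([np.c_[w,np.full(len(w),z)] for z in zs])
        uv=(proj(X,cam)-[x0,y0]+.5)*S-.5
        cv2.fillConvexPoly(M,np.round(cv2.convexHull(uv.astype(np.float32))*16).astype(np.int32),255,cv2.LINE_AA,4)
    return cv2.resize(M,(x1-x0,y1-y0),interpolation=cv2.INTER_AREA)/255.
def best(f,p0,yaws):
    rs=[minimize(f,[p0[0],p0[1],y],method="Nelder-Mead",options=dict(initial_simplex=[[p0[0]+a,p0[1]+b,y+c] for a,b,c in [(0,0,0),(.01,0,0),(0,.01,0),(0,0,.2)]],xatol=1e-4,fatol=1e-3)) for y in yaws]
    return min(rs,key=lambda r:r.fun)
def bx(p,cam,r=30):
    u,v=proj([p[0],p[1],.02],cam)[0].astype(int); return max(u-r,0),max(v-r,0),min(u+r,512),min(v+r,384)
def soft(im,box):
    x0,y0,x1,y1=box; a=im[y0:y1,x0:x1].astype(float); return a
def nongreen(a):  # green cloth: G well above R
    d=(a[...,1]-a[...,0]); return np.clip(1-(d-5)/50.,0,1)
def fitpad(im,cam,k,p0,part=None):
    box=bx(p0,cam,36); T=nongreen(soft(im,box))
    f=lambda p:np.abs(mask(PG[k],p,[0,.008],cam,box)-T).sum()
    return best(f,p0,[0.,.3,.6,.9,1.2,1.5,-.3,-.6,-.9,-1.2] if k!="round" else [0.])
def fitpart(im,cam,k,p0,padk=None,padp=None,thr=(45,110)):
    box=bx(p0,cam); a=soft(im,box).mean(2); T=np.clip((a-thr[0])/(thr[1]-thr[0]),0,1)
    W=np.ones_like(T)
    if padk:
        inner=mask([q*.86 for q in PG[padk]] if padk!="cross" else [rect(.104,.044),rect(.044,.104)],padp,[.008],cam,box); W=(inner>.95)*1.
    f=lambda p:(W*np.abs(mask(OG[k],p,[.008,.054],cam,box)-T)).sum()
    return best(f,p0,[0.,.4,.8,1.2,-.4,-.8,-1.2] if k!="load" else [0.])
E
cat > m1.py <<'E'
from fit import *
im=ctrl.camera("top")
P={"round":(.413,-.223),"square":(.444,.236),"oblong":(.459,-.001),"cross":(.643,.099),"note":(.63,-.155)}
R={}
for k,p in P.items():
    r=fitpad(im,"top",k,p); R[k]=r.x; print(k,r.x.round(4),np.degrees(r.x[2]).round(1),round(r.fun,1))
for k,pk,p in [("junction","round",(.42,-.22)),("splitter","square",(.447,.235)),("filter","oblong",(.462,-.006)),("load","cross",(.653,.102))]:
    r=fitpart(im,"top",k,p,pk,R[pk]); R[k]=r.x; print(k,r.x.round(4),np.degrees(r.x[2]).round(1),round(r.fun,1))
np.savez("R.npz",**R)
o=cv2.resize(im[140-40:270,120:400][:,:,::-1],None,fx=2.85,fy=2.85,interpolation=cv2.INTER_CUBIC)
for k,x in R.items():
    for q in (PG|OG)[k]:
        c,s=np.cos(x[2]),np.sin(x[2]); w=q@np.array([[c,s],[-s,c]])+x[:2]
        uv=((proj(np.c_[w,np.full(len(w),.008 if k in PG else .054)],"top")-[120,100]+.5)*2.85).astype(int); cv2.polylines(o,[uv],True,(0,0,255) if k in PG else (255,0,255),1)
cv2.imwrite("pics/fit1.png",o)
E
python3 m1.py
```

```text
round [ 0.4195 -0.2213 -0.0391] -2.2 44.0
square [0.4463 0.2357 0.2687] 15.4 52.5
oblong [ 0.4583 -0.0008  0.307 ] 17.6 56.2Traceback (most recent call last):
  File "m1.py", line 6, in <module>
    r=fitpad(im,"top",k,p); R[k]=r.x; print(k,r.x.round(4),np.degrees(r.x[2]).round(1),round(r.fun,1))
  File "fit.py", line 28, in fitpad
    return best(f,p0,[0.,.3,.6,.9,1.2,1.5,-.3,-.6,-.9,-1.2] if k!="round" else [0.])
  File "fit.py", line 17, in best
    rs=[minimize(f,[p0[0],p0[1],y],method="Nelder-Mead",options=dict(initial_simplex=[[p0[0]+a,p0[1]+b,y+c] for a,b,c in [(0,0,0),(.01,0,0),(0,.01,0),(0,0,.2)]],xatol=1e-4,fatol=1e-3)) for y in yaws]
        ~~~~~~~~^^^^^^^^^^^^^^^^^^^^^^^^^^^^^^^^^^^^^^^^^^^^^^^^^^^^^^^^^^^^^^^^^^^^^^^^^^^^^^^^^^^^^^^^^^^^^^^^^^^^^^^^^^^^^^^^^^^^^^^^^^^^^^^^^^^^^^^^^^^^^^^^^^^^^^^^^^^^^^^^^^^^^^^^
    res = _minimize_neldermead(fun, x0, args, callback, bounds=bounds,
                               **options)
    fxc = func(xc)
    fx = function(np.copy(x), *(wrapper_args + args))
  File "fit.py", line 27, in <lambda>
    f=lambda p:np.abs(mask(PG[k],p,[0,.008],cam,box)-T).sum()
                      ~~~~^^^^^^^^^^^^^^^^^^^^^^^^^^
  File "fit.py", line 13, in mask
    uv=(proj(X,cam)-[x0,y0]+.5)*S-.5
        ~~~~^^^^^^^
  File "h.py", line 9, in proj
    m=ctrl.camera_model(cam)
ValueError: time passes only in moves, steps and waits
```

```bash
sed -i 's/ctrl.camera_model(cam)/CM[cam]/; ' h.py; sed -i '2a CM={c:ctrl.camera_model(c) for c in ("top","scene")}' h.py; python3 m1.py
```

```text
round [ 0.4195 -0.2213 -0.0355] -2.0 43.8
square [0.4463 0.2356 0.2667] 15.3 52.6
oblong [ 0.4581 -0.0008  0.3052] 17.5 56.4
cross [ 0.6459  0.108  -1.5664] -89.7 67.7
note [ 0.6247 -0.1534 -0.4162] -23.8 55.8
junction [ 0.4158 -0.2228 -0.2799] -16.0 156.9
splitter [0.4446 0.2346 0.3414] 19.6 165.6
filter [ 4.5590e-01 -1.0000e-04 -1.0679e+00] -61.2 231.0
load [0.6529 0.1082 0.0819] 4.7 210.5
```

View pics/fit1.png

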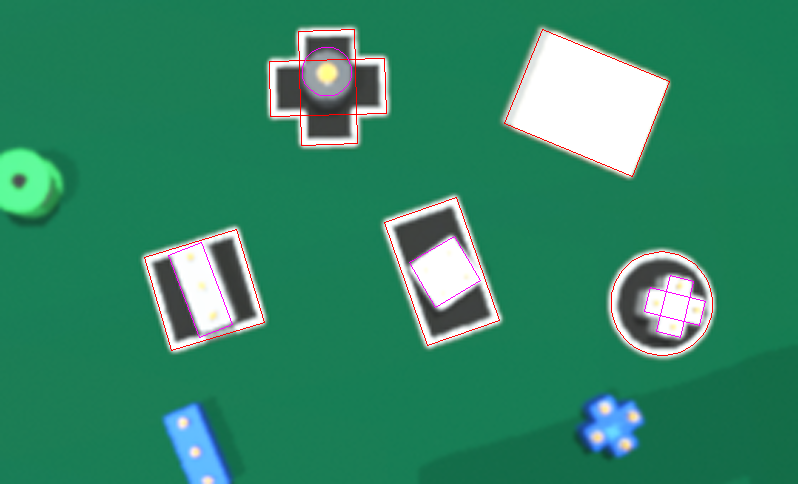

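The fitted outlines agree with the picture for all pads and parts. First move: go above the junction.

>>> jog_arm:
  increments:
    - {"tx": 0.061, "ty": 0.0786, "roll": 0.6, "fingers": 1}
    - {"tx": 0.061, "ty": 0.0786, "roll": 0.6, "fingers": 1}
    - {"tx": 0.061, "ty": 0.0786, "roll": 0.6, "fingers": 1}
    - {"tx": 0.061, "ty": 0.0786, "roll": 0.6, "fingers": 1}
    - {"tx": 0.061, "ty": 0.0786, "roll": 0.6, "fingers": 1}
    - {"tx": 0.061, "ty": 0.0786, "roll": 0.6, "fingers": 1}
    - {"tx": 0.061, "ty": 0.0786, "roll": 0.6, "fingers": 1}
    - {"tx": 0.061, "ty": 0.0786, "roll": 0.6, "fingers": 1}
    - {"tx": 0.061, "ty": 0.0786, "roll": 0.6, "fingers": 1}
    - {"tx": 0.061, "ty": 0.0786, "roll": 0.6, "fingers": 1}
    - {"tx": 0.061, "ty": 0.0786, "roll": 0.6, "fingers": 1}
    - {"tx": 0.061, "ty": 0.0786, "roll": 0.6, "fingers": 1}
    - {"tx": 0.061, "ty": 0.0786, "roll": 0.6, "fingers": 1}
    - {"tx": 0.061, "ty": 0.0786, "roll": 0.6, "fingers": 1}
    - {"fingers": 1}
    - {"fingers": 1}

```text
invalid input at $.increments[0]: expected keys tx, ty, tz, roll, fingers
```

```bash
cat > to.py <<'E'
# usage: to.py x y yaw_deg z  -> remaining units; tool y angle to yaw (mod 180 free choice printed)
import sys; from rig import ctrl; import numpy as np
s=ctrl.read_state(); p=s["tool_pos"]; R=s["eef_rot"]; phi=np.degrees(np.arctan2(R[1,1],R[0,1]))
x,y,a,z=map(float,sys.argv[1:5]); d=(np.array([x,y,z])-p)/.3
print("t",round(s["time"],2),"pos",p.round(4),"phi",phi.round(1),"q6",np.degrees(s["q"][5]).round(),"grip",round(s["grip_width"],3),round(s["grip_force"],1),"F",s["ft_force"].round(1))
print("units",d.round(3),"roll",round(np.radians((a-phi+180)%360-180)/.12,2))
E
python3 to.py .4158 -.2228 -16 .014
sed 's/ctrl.camera_model(cam)/x/' /dev/null; sed -i 's/thr=(45,110)/thr=(90,170)/' fit.py
python3 - <<'E'
from fit import *
R=np.load("R.npz"); im=ctrl.camera("top")
for k,pk in [("splitter","square"),("filter","oblong"),("load","cross")]:
    for t in ((70,110),(90,170),(110,200)):
        r=fitpart(im,"top",k,R[k],pk,R[pk],t); print(k,t,r.x.round(4),round(r.fun,1))
E
```

```text
t 1.2 pos [ 0.1583 -0.5528  0.2313] phi -74.0 q6 82.0 grip 1.001 0.0 F [-0.3  0.  -0.4]
units [ 0.858  1.1   -0.724] roll 8.44
splitter (70, 110) [0.4448 0.2335 0.3616] 67.2
splitter (90, 170) [0.4447 0.2325 0.3338] 16.3
splitter (110, 200) [0.448  0.2339 0.3427] 5.7
filter (70, 110) [4.565e-01 3.000e-04 5.568e-01] 113.4
filter (90, 170) [ 0.4559 -0.0008  0.5904] 63.1
filter (110, 200) [ 0.4559 -0.0014 -0.9753] 39.1
load (70, 110) [0.6536 0.1085 0.1151] 93.7
load (90, 170) [ 0.6572  0.1085 -0.0372] 102.5
load (110, 200) [0.6581 0.1097 0.1109] 151.4
```

>>> jog_arm:
  increments:
    - {"tx": 0.061, "ty": 0.0786, "tz": 0, "roll": 0.6, "fingers": 1}
    - {"tx": 0.061, "ty": 0.0786, "tz": 0, "roll": 0.6, "fingers": 1}
    - {"tx": 0.061, "ty": 0.0786, "tz": 0, "roll": 0.6, "fingers": 1}
    - {"tx": 0.061, "ty": 0.0786, "tz": 0, "roll": 0.6, "fingers": 1}
    - {"tx": 0.061, "ty": 0.0786, "tz": 0, "roll": 0.6, "fingers": 1}
    - {"tx": 0.061, "ty": 0.0786, "tz": 0, "roll": 0.6, "fingers": 1}
    - {"tx": 0.061, "ty": 0.0786, "tz": 0, "roll": 0.6, "fingers": 1}
    - {"tx": 0.061, "ty": 0.0786, "tz": 0, "roll": 0.6, "fingers": 1}
    - {"tx": 0.061, "ty": 0.0786, "tz": 0, "roll": 0.6, "fingers": 1}
    - {"tx": 0.061, "ty": 0.0786, "tz": 0, "roll": 0.6, "fingers": 1}
    - {"tx": 0.061, "ty": 0.0786, "tz": 0, "roll": 0.6, "fingers": 1}
    - {"tx": 0.061, "ty": 0.0786, "tz": 0, "roll": 0.6, "fingers": 1}
    - {"tx": 0.061, "ty": 0.0786, "tz": 0, "roll": 0.6, "fingers": 1}
    - {"tx": 0.061, "ty": 0.0786, "tz": 0, "roll": 0.6, "fingers": 1}
    - {"tx": 0, "ty": 0, "tz": 0, "roll": 0, "fingers": 1}
    - {"tx": 0, "ty": 0, "tz": 0, "roll": 0, "fingers": 1}
    - {"tx": 0, "ty": 0, "tz": 0, "roll": 0, "fingers": 1}

```text
time: 2.95
tool_pos: [0.4141, -0.2232, 0.2313]
eef_rot: [[0.281, 0.96, -0.0], [0.96, -0.281, -0.0], [-0.0, 0.0, -1.0]]
ft_force: [0.1, -0.4, 0.2]
grip_width: 1.003
grip_force: 0.0
```

```bash
python3 to.py .4158 -.2228 -16 .014
```

```text
t 2.95 pos [ 0.4141 -0.2232  0.2313] phi -16.3 q6 68.0 grip 1.003 0.0 F [ 0.1 -0.4  0.2]
units [ 0.006  0.001 -0.724] roll 0.05
```

>>> jog_arm:
  grip_force: 40
  increments:
    - {"tx": 0.006, "ty": 0.001, "tz": -0.08, "roll": 0.05, "fingers": 1}
    - {"tx": 0, "ty": 0, "tz": -0.08, "roll": 0, "fingers": 1}
    - {"tx": 0, "ty": 0, "tz": -0.08, "roll": 0, "fingers": 1}
    - {"tx": 0, "ty": 0, "tz": -0.08, "roll": 0, "fingers": 1}
    - {"tx": 0, "ty": 0, "tz": -0.08, "roll": 0, "fingers": 1}
    - {"tx": 0, "ty": 0, "tz": -0.08, "roll": 0, "fingers": 1}
    - {"tx": 0, "ty": 0, "tz": -0.08, "roll": 0, "fingers": 1}
    - {"tx": 0, "ty": 0, "tz": -0.08, "roll": 0, "fingers": 1}
    - {"tx": 0, "ty": 0, "tz": -0.042, "roll": 0, "fingers": 1}
    - {"tx": 0, "ty": 0, "tz": -0.042, "roll": 0, "fingers": 1}
    - {"tx": 0, "ty": 0, "tz": 0, "roll": 0, "fingers": 1}
    - {"tx": 0, "ty": 0, "tz": 0, "roll": 0, "fingers": 1}
    - {"tx": 0, "ty": 0, "tz": 0, "roll": 0, "fingers": -1}
    - {"tx": 0, "ty": 0, "tz": 0, "roll": 0, "fingers": -1}
    - {"tx": 0, "ty": 0, "tz": 0, "roll": 0, "fingers": -1}
    - {"tx": 0, "ty": 0, "tz": 0, "roll": 0, "fingers": -1}
    - {"tx": 0, "ty": 0, "tz": 0, "roll": 0, "fingers": -1}
    - {"tx": 0, "ty": 0, "tz": 0, "roll": 0, "fingers": -1}
    - {"tx": 0, "ty": 0, "tz": 0, "roll": 0, "fingers": -1}
    - {"tx": 0, "ty": 0, "tz": 0, "roll": 0, "fingers": -1}

```text
time: 4.95
tool_pos: [0.4167, -0.2231, 0.0152]
eef_rot: [[0.275, 0.962, 0.001], [0.962, -0.275, -0.002], [-0.001, 0.002, -1.0]]
ft_force: [-1.4, -0.4, 5.9]
grip_width: 0.665
grip_force: 41.9
```

```bash
python3 to.py .6247 -.1534 -24 .14
```

```text
t 4.95 pos [ 0.4167 -0.2231  0.0152] phi -15.9 q6 68.0 grip 0.665 41.9 F [-1.4 -0.4  5.9]
units [0.693 0.232 0.416] roll -1.17
```

>>> jog_arm:
  increments:
    - {"tx": 0, "ty": 0, "tz": 0.03, "roll": 0, "fingers": -1}
    - {"tx": 0, "ty": 0, "tz": 0.08, "roll": 0, "fingers": -1}
    - {"tx": 0, "ty": 0, "tz": 0.1, "roll": 0, "fingers": -1}
    - {"tx": 0, "ty": 0, "tz": 0.1, "roll": 0, "fingers": -1}
    - {"tx": 0, "ty": 0, "tz": 0.09, "roll": 0, "fingers": -1}
    - {"tx": 0.0308, "ty": 0.0103, "tz": 0, "roll": 0, "fingers": -1}
    - {"tx": 0.0693, "ty": 0.0232, "tz": 0, "roll": 0, "fingers": -1}
    - {"tx": 0.0693, "ty": 0.0232, "tz": 0, "roll": 0, "fingers": -1}
    - {"tx": 0.0693, "ty": 0.0232, "tz": 0, "roll": 0, "fingers": -1}
    - {"tx": 0.0693, "ty": 0.0232, "tz": 0, "roll": 0, "fingers": -1}
    - {"tx": 0.0693, "ty": 0.0232, "tz": 0, "roll": 0, "fingers": -1}
    - {"tx": 0.0693, "ty": 0.0232, "tz": 0, "roll": 0, "fingers": -1}
    - {"tx": 0.0693, "ty": 0.0232, "tz": 0, "roll": 0, "fingers": -1}
    - {"tx": 0.0693, "ty": 0.0232, "tz": 0, "roll": 0, "fingers": -1}
    - {"tx": 0.0693, "ty": 0.0232, "tz": 0, "roll": 0, "fingers": -1}
    - {"tx": 0.0385, "ty": 0.0129, "tz": 0, "roll": 0, "fingers": -1}
    - {"tx": 0, "ty": 0, "tz": 0, "roll": 0, "fingers": -1}
    - {"tx": 0, "ty": 0, "tz": 0, "roll": 0, "fingers": -1}
    - {"tx": 0, "ty": 0, "tz": 0, "roll": 0, "fingers": -1}

```text
time: 6.85
tool_pos: [0.6232, -0.1527, 0.1334]
eef_rot: [[0.275, 0.962, -0.002], [0.962, -0.275, 0.0], [0.0, -0.002, -1.0]]
ft_force: [0.6, -0.8, -2.1]
grip_width: 0.658
grip_force: 42.9
```

```bash
python3 to.py .6247 -.1534 -16 .0152
python3 - <<'E'
from h import *; snap("scene","s1")
E
```

```text
t 6.85 pos [ 0.6232 -0.1527  0.1334] phi -15.9 q6 85.0 grip 0.658 42.9 F [ 0.6 -0.8 -2.1]
units [ 0.005 -0.002 -0.394] roll -0.01
```

View pics/s1.png

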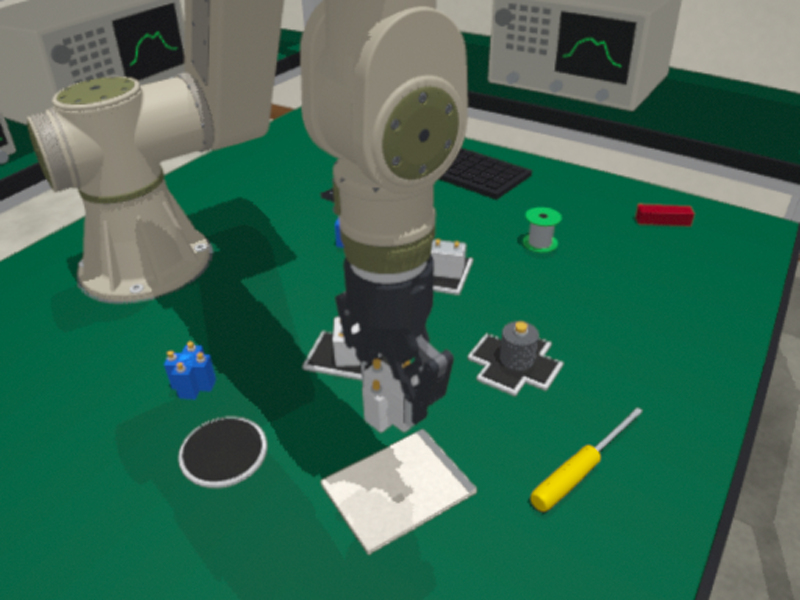

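The junction is held upright above the notepad (390,405) and the round pad at (222,450) is clear. Lowering.

>>> jog_arm:
  increments:
    - {"tx": 0.005, "ty": -0.002, "tz": -0.04, "roll": 0, "fingers": -1}
    - {"tx": 0, "ty": 0, "tz": -0.07, "roll": 0, "fingers": -1}
    - {"tx": 0, "ty": 0, "tz": -0.07, "roll": 0, "fingers": -1}
    - {"tx": 0, "ty": 0, "tz": -0.07, "roll": 0, "fingers": -1}
    - {"tx": 0, "ty": 0, "tz": -0.06, "roll": 0, "fingers": -1}
    - {"tx": 0, "ty": 0, "tz": -0.04, "roll": 0, "fingers": -1}
    - {"tx": 0, "ty": 0, "tz": -0.02, "roll": 0, "fingers": -1}
    - {"tx": 0, "ty": 0, "tz": -0.006, "roll": 0, "fingers": -1}
    - {"tx": 0, "ty": 0, "tz": -0.006, "roll": 0, "fingers": -1}
    - {"tx": 0, "ty": 0, "tz": -0.006, "roll": 0, "fingers": -1}
    - {"tx": 0, "ty": 0, "tz": 0, "roll": 0, "fingers": -1}
    - {"tx": 0, "ty": 0, "tz": 0, "roll": 0, "fingers": -1}

```text
time: 8.1
tool_pos: [0.626, -0.1535, 0.0182]
eef_rot: [[0.274, 0.962, 0.001], [0.962, -0.274, -0.0], [-0.0, 0.001, -1.0]]
ft_force: [0.9, 0.3, -1.7]
grip_width: 0.66
grip_force: 43.0
```

>>> jog_arm:
  increments:
    - {"tx": 0, "ty": 0, "tz": -0.004, "roll": 0, "fingers": -1}
    - {"tx": 0, "ty": 0, "tz": -0.004, "roll": 0, "fingers": -1}
    - {"tx": 0, "ty": 0, "tz": 0, "roll": 0, "fingers": -1}
    - {"tx": 0, "ty": 0, "tz": 0, "roll": 0, "fingers": -1}

```text
time: 8.5
tool_pos: [0.6257, -0.1535, 0.0154]
eef_rot: [[0.274, 0.962, 0.0], [0.962, -0.274, -0.0], [-0.0, 0.0, -1.0]]
ft_force: [-0.4, 0.7, -1.9]
grip_width: 0.661
grip_force: 43.0
```

>>> jog_arm:
  increments:
    - {"tx": 0, "ty": 0, "tz": -0.004, "roll": 0, "fingers": -1}
    - {"tx": 0, "ty": 0, "tz": 0, "roll": 0, "fingers": -1}
    - {"tx": 0, "ty": 0, "tz": 0, "roll": 0, "fingers": -1}

```text
time: 8.8
tool_pos: [0.6257, -0.1534, 0.0153]
eef_rot: [[0.274, 0.962, 0.001], [0.962, -0.274, -0.0], [-0.0, 0.001, -1.0]]
ft_force: [-2.6, 1.3, 5.3]
grip_width: 0.661
grip_force: 43.5
```

>>> jog_arm:
  increments:
    - {"tx": 0, "ty": 0, "tz": 0, "roll": 0, "fingers": 1}
    - {"tx": 0, "ty": 0, "tz": 0, "roll": 0, "fingers": 1}
    - {"tx": 0, "ty": 0, "tz": 0, "roll": 0, "fingers": 1}
    - {"tx": 0, "ty": 0, "tz": 0, "roll": 0, "fingers": 1}
    - {"tx": 0, "ty": 0, "tz": 0.04, "roll": 0, "fingers": 1}
    - {"tx": 0, "ty": 0, "tz": 0.09, "roll": 0, "fingers": 1}
    - {"tx": 0, "ty": 0, "tz": 0.1, "roll": 0, "fingers": 1}
    - {"tx": 0, "ty": 0, "tz": 0.1, "roll": 0, "fingers": 1}
    - {"tx": 0, "ty": 0, "tz": 0.09, "roll": 0, "fingers": 1}
    - {"tx": 0.0123, "ty": 0.109, "tz": 0, "roll": 0, "fingers": 1}
    - {"tx": 0.0123, "ty": 0.109, "tz": 0, "roll": 0, "fingers": 1}
    - {"tx": 0.0123, "ty": 0.109, "tz": 0, "roll": 0, "fingers": 1}
    - {"tx": 0.0123, "ty": 0.109, "tz": 0, "roll": 0, "fingers": 1}
    - {"tx": 0.0123, "ty": 0.109, "tz": 0, "roll": 0, "fingers": 1}
    - {"tx": 0.0123, "ty": 0.109, "tz": 0, "roll": 0, "fingers": 1}
    - {"tx": 0.0123, "ty": 0.109, "tz": 0, "roll": 0, "fingers": 1}
    - {"tx": 0.0123, "ty": 0.109, "tz": 0, "roll": 0, "fingers": 1}
    - {"tx": 0, "ty": 0, "tz": 0, "roll": 0, "fingers": 1}
    - {"tx": 0, "ty": 0, "tz": 0, "roll": 0, "fingers": 1}

```text
time: 10.7
tool_pos: [0.6552, 0.1089, 0.1408]
eef_rot: [[0.273, 0.962, 0.001], [0.962, -0.273, -0.0], [-0.0, 0.001, -1.0]]
ft_force: [-0.3, -0.0, -0.1]
grip_width: 1.0
grip_force: 0.0
```

```bash
python3 to.py .6555 .108 -16 .014
```

```text
t 10.7 pos [0.6552 0.1089 0.1408] phi -15.8 q6 108.0 grip 1.0 0.0 F [-0.3 -0.  -0.1]
units [ 0.001 -0.003 -0.423] roll -0.03
```

>>> jog_arm:
  increments:
    - {"tx": 0, "ty": -0.003, "tz": -0.04, "roll": 0, "fingers": 1}
    - {"tx": 0, "ty": 0, "tz": -0.07, "roll": 0, "fingers": 1}
    - {"tx": 0, "ty": 0, "tz": -0.08, "roll": 0, "fingers": 1}
    - {"tx": 0, "ty": 0, "tz": -0.08, "roll": 0, "fingers": 1}
    - {"tx": 0, "ty": 0, "tz": -0.07, "roll": 0, "fingers": 1}
    - {"tx": 0, "ty": 0, "tz": -0.05, "roll": 0, "fingers": 1}
    - {"tx": 0, "ty": 0, "tz": -0.028, "roll": 0, "fingers": 1}
    - {"tx": 0, "ty": 0, "tz": 0, "roll": 0, "fingers": 1}
    - {"tx": 0, "ty": 0, "tz": 0, "roll": 0, "fingers": 1}
    - {"tx": 0, "ty": 0, "tz": 0, "roll": 0, "fingers": -1}
    - {"tx": 0, "ty": 0, "tz": 0, "roll": 0, "fingers": -1}
    - {"tx": 0, "ty": 0, "tz": 0, "roll": 0, "fingers": -1}
    - {"tx": 0, "ty": 0, "tz": 0, "roll": 0, "fingers": -1}
    - {"tx": 0, "ty": 0, "tz": 0, "roll": 0, "fingers": -1}
    - {"tx": 0, "ty": 0, "tz": 0, "roll": 0, "fingers": -1}
    - {"tx": 0, "ty": 0, "tz": 0, "roll": 0, "fingers": -1}
    - {"tx": 0, "ty": 0, "tz": 0, "roll": 0, "fingers": -1}

```text
time: 12.4
tool_pos: [0.6555, 0.1075, 0.0158]
eef_rot: [[0.274, 0.962, 0.001], [0.962, -0.274, 0.0], [0.0, 0.001, -1.0]]
ft_force: [-1.9, 0.1, 6.0]
grip_width: 0.553
grip_force: 41.6
```

```bash
python3 to.py .4195 -.2213 -16 .14
```

```text
t 12.4 pos [0.6555 0.1075 0.0158] phi -15.9 q6 108.0 grip 0.553 41.6 F [-1.9  0.1  6. ]
units [-0.787 -1.096  0.414] roll -0.01
```

>>> jog_arm:
  increments:
    - {"tx": 0, "ty": 0, "tz": 0.03, "roll": 0, "fingers": -1}
    - {"tx": 0, "ty": 0, "tz": 0.08, "roll": 0, "fingers": -1}
    - {"tx": 0, "ty": 0, "tz": 0.1, "roll": 0, "fingers": -1}
    - {"tx": 0, "ty": 0, "tz": 0.1, "roll": 0, "fingers": -1}
    - {"tx": 0, "ty": 0, "tz": 0.09, "roll": 0, "fingers": -1}
    - {"tx": -0.0281, "ty": -0.0391, "tz": 0, "roll": 0, "fingers": -1}
    - {"tx": -0.0562, "ty": -0.0783, "tz": 0, "roll": 0, "fingers": -1}
    - {"tx": -0.0562, "ty": -0.0783, "tz": 0, "roll": 0, "fingers": -1}
    - {"tx": -0.0562, "ty": -0.0783, "tz": 0, "roll": 0, "fingers": -1}
    - {"tx": -0.0562, "ty": -0.0783, "tz": 0, "roll": 0, "fingers": -1}
    - {"tx": -0.0562, "ty": -0.0783, "tz": 0, "roll": 0, "fingers": -1}
    - {"tx": -0.0562, "ty": -0.0783, "tz": 0, "roll": 0, "fingers": -1}
    - {"tx": -0.0562, "ty": -0.0783, "tz": 0, "roll": 0, "fingers": -1}
    - {"tx": -0.0562, "ty": -0.0783, "tz": 0, "roll": 0, "fingers": -1}
    - {"tx": -0.0562, "ty": -0.0783, "tz": 0, "roll": 0, "fingers": -1}
    - {"tx": -0.0562, "ty": -0.0783, "tz": 0, "roll": 0, "fingers": -1}
    - {"tx": -0.0562, "ty": -0.0783, "tz": 0, "roll": 0, "fingers": -1}
    - {"tx": -0.0562, "ty": -0.0783, "tz": 0, "roll": 0, "fingers": -1}
    - {"tx": -0.0562, "ty": -0.0783, "tz": 0, "roll": 0, "fingers": -1}
    - {"tx": -0.0281, "ty": -0.0391, "tz": 0, "roll": 0, "fingers": -1}

```text
time: 14.4
tool_pos: [0.418, -0.2231, 0.135]
eef_rot: [[0.276, 0.961, 0.0], [0.961, -0.276, -0.001], [-0.001, 0.0, -1.0]]
ft_force: [-1.0, -0.2, -1.4]
grip_width: 0.55
grip_force: 41.6
```

>>> jog_arm:
  increments:
    - {"tx": 0, "ty": 0, "tz": 0, "roll": 0, "fingers": -1}
    - {"tx": 0, "ty": 0, "tz": 0, "roll": 0, "fingers": -1}
    - {"tx": 0, "ty": 0, "tz": 0, "roll": 0, "fingers": -1}

```text
time: 14.7
tool_pos: [0.4195, -0.221, 0.1348]
eef_rot: [[0.274, 0.962, 0.0], [0.962, -0.274, 0.0], [0.0, 0.0, -1.0]]
ft_force: [1.0, 0.2, -1.5]
grip_width: 0.552
grip_force: 41.6
```

```bash
python3 to.py .4195 -.2213 -16 .016
python3 - <<'E'
from h import *; snap("scene","s2")
for c in ("scene",):
  print([(o["uv"],o["score"]) for o in ctrl.place_of("load_c",c)])
s=ctrl.read_state(); p=s["tool_pos"]+[0,0,.015]; print(proj(p,"scene"))
E
```

```text
t 14.7 pos [ 0.4195 -0.221   0.1348] phi -15.9 q6 68.0 grip 0.552 41.6 F [ 1.   0.2 -1.5]
units [ 0.    -0.001 -0.396] roll -0.02
[([125.6, 230.6], 0.65), ([224.2, 219.7], 0.48)]
[[126.06984299 229.49409176]]
```

View pics/s2.png

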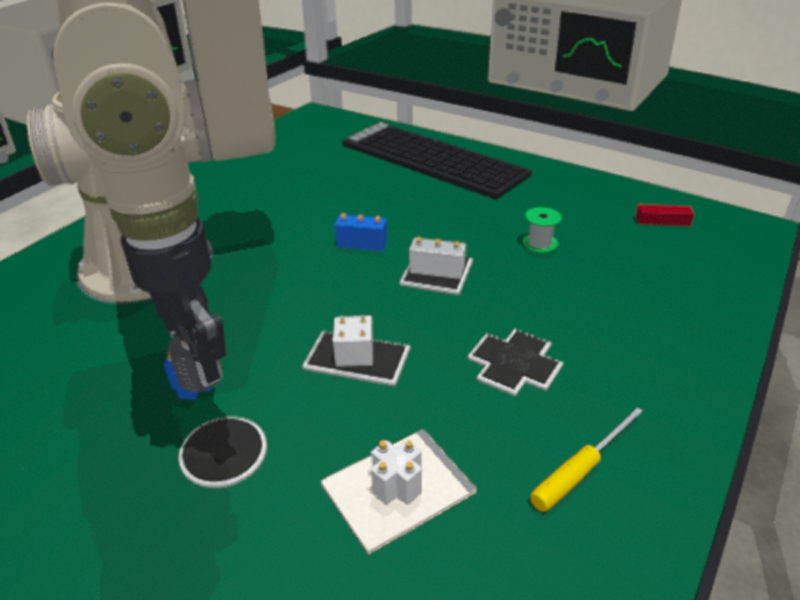

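The junction stands upright on the notepad (397,475), the load hangs over the round pad, and the cross pad at (515,360) is clear. Lowering the load.

>>> jog_arm:
  increments:
    - {"tx": 0, "ty": 0, "tz": -0.04, "roll": 0, "fingers": -1}
    - {"tx": 0, "ty": 0, "tz": -0.07, "roll": 0, "fingers": -1}
    - {"tx": 0, "ty": 0, "tz": -0.07, "roll": 0, "fingers": -1}
    - {"tx": 0, "ty": 0, "tz": -0.07, "roll": 0, "fingers": -1}
    - {"tx": 0, "ty": 0, "tz": -0.06, "roll": 0, "fingers": -1}
    - {"tx": 0, "ty": 0, "tz": -0.04, "roll": 0, "fingers": -1}
    - {"tx": 0, "ty": 0, "tz": -0.02, "roll": 0, "fingers": -1}
    - {"tx": 0, "ty": 0, "tz": -0.008, "roll": 0, "fingers": -1}
    - {"tx": 0, "ty": 0, "tz": -0.004, "roll": 0, "fingers": -1}
    - {"tx": 0, "ty": 0, "tz": -0.004, "roll": 0, "fingers": -1}
    - {"tx": 0, "ty": 0, "tz": -0.004, "roll": 0, "fingers": -1}
    - {"tx": 0, "ty": 0, "tz": -0.004, "roll": 0, "fingers": -1}
    - {"tx": 0, "ty": 0, "tz": 0, "roll": 0, "fingers": -1}
    - {"tx": 0, "ty": 0, "tz": 0, "roll": 0, "fingers": -1}

```text
time: 16.2
tool_pos: [0.4192, -0.2216, 0.0167]
eef_rot: [[0.274, 0.962, 0.0], [0.962, -0.274, -0.0], [-0.0, 0.0, -1.0]]
ft_force: [0.4, -0.8, -2.0]
grip_width: 0.553
grip_force: 41.6
```

>>> jog_arm:
  increments:
    - {"tx": 0, "ty": 0, "tz": -0.004, "roll": 0, "fingers": -1}
    - {"tx": 0, "ty": 0, "tz": 0, "roll": 0, "fingers": -1}
    - {"tx": 0, "ty": 0, "tz": -0.003, "roll": 0, "fingers": -1}
    - {"tx": 0, "ty": 0, "tz": 0, "roll": 0, "fingers": -1}
    - {"tx": 0, "ty": 0, "tz": 0, "roll": 0, "fingers": -1}

```text
time: 16.7
tool_pos: [0.4193, -0.2218, 0.0157]
eef_rot: [[0.274, 0.962, 0.001], [0.962, -0.274, -0.001], [-0.001, 0.001, -1.0]]
ft_force: [-3.5, 2.0, 13.5]
grip_width: 0.553
grip_force: 42.9
```

>>> jog_arm:
  increments:
    - {"tx": 0, "ty": 0, "tz": 0.002, "roll": 0, "fingers": -1}
    - {"tx": 0, "ty": 0, "tz": 0, "roll": 0, "fingers": 1}
    - {"tx": 0, "ty": 0, "tz": 0, "roll": 0, "fingers": 1}
    - {"tx": 0, "ty": 0, "tz": 0, "roll": 0, "fingers": 1}
    - {"tx": 0, "ty": 0, "tz": 0, "roll": 0, "fingers": 1}
    - {"tx": 0, "ty": 0, "tz": 0.04, "roll": 0, "fingers": 1}
    - {"tx": 0, "ty": 0, "tz": 0.09, "roll": 0, "fingers": 1}
    - {"tx": 0, "ty": 0, "tz": 0.1, "roll": 0, "fingers": 1}
    - {"tx": 0, "ty": 0, "tz": 0.1, "roll": 0, "fingers": 1}
    - {"tx": 0, "ty": 0, "tz": 0.09, "roll": 0, "fingers": 1}
    - {"tx": 0.086, "ty": 0.0285, "tz": 0, "roll": 0, "fingers": 1}
    - {"tx": 0.086, "ty": 0.0285, "tz": 0, "roll": 0, "fingers": 1}
    - {"tx": 0.086, "ty": 0.0285, "tz": 0, "roll": 0, "fingers": 1}
    - {"tx": 0.086, "ty": 0.0285, "tz": 0, "roll": 0, "fingers": 1}
    - {"tx": 0.086, "ty": 0.0285, "tz": 0, "roll": 0, "fingers": 1}
    - {"tx": 0.086, "ty": 0.0285, "tz": 0, "roll": 0, "fingers": 1}
    - {"tx": 0.086, "ty": 0.0285, "tz": 0, "roll": 0, "fingers": 1}
    - {"tx": 0.086, "ty": 0.0285, "tz": 0, "roll": 0, "fingers": 1}
    - {"tx": 0, "ty": 0, "tz": 0, "roll": 0, "fingers": 1}
    - {"tx": 0, "ty": 0, "tz": 0, "roll": 0, "fingers": 1}

```text
time: 18.7
tool_pos: [0.6253, -0.1528, 0.1402]
eef_rot: [[0.274, 0.962, -0.001], [0.962, -0.274, 0.0], [-0.0, -0.001, -1.0]]
ft_force: [-1.0, -0.5, -0.2]
grip_width: 0.998
grip_force: 0.0
```

```bash
python3 to.py .6257 -.1534 -16 .0145
python3 - <<'E'
from fit import *
R=np.load("R.npz"); im=ctrl.camera("top")
r=fitpart(im,"top","load",R["round"],"round",R["round"],(70,110)); print(r.x.round(4),round(r.fun,1),R["round"])
E
```

```text
t 18.7 pos [ 0.6253 -0.1528  0.1402] phi -15.9 q6 85.0 grip 0.998 0.0 F [-1.  -0.5 -0.2]
units [ 0.001 -0.002 -0.419] roll -0.02
[ 0.4156 -0.2263  0.3785] 421.2 [ 0.41952122 -0.22130141 -0.03549925]
```

>>> jog_arm:
  increments:
    - {"tx": 0.001, "ty": -0.002, "tz": -0.04, "roll": 0, "fingers": 1}
    - {"tx": 0, "ty": 0, "tz": -0.07, "roll": 0, "fingers": 1}
    - {"tx": 0, "ty": 0, "tz": -0.08, "roll": 0, "fingers": 1}
    - {"tx": 0, "ty": 0, "tz": -0.08, "roll": 0, "fingers": 1}
    - {"tx": 0, "ty": 0, "tz": -0.07, "roll": 0, "fingers": 1}
    - {"tx": 0, "ty": 0, "tz": -0.05, "roll": 0, "fingers": 1}
    - {"tx": 0, "ty": 0, "tz": -0.028, "roll": 0, "fingers": 1}
    - {"tx": 0, "ty": 0, "tz": 0, "roll": 0, "fingers": 1}
    - {"tx": 0, "ty": 0, "tz": 0, "roll": 0, "fingers": 1}
    - {"tx": 0, "ty": 0, "tz": 0, "roll": 0, "fingers": -1}
    - {"tx": 0, "ty": 0, "tz": 0, "roll": 0, "fingers": -1}
    - {"tx": 0, "ty": 0, "tz": 0, "roll": 0, "fingers": -1}
    - {"tx": 0, "ty": 0, "tz": 0, "roll": 0, "fingers": -1}
    - {"tx": 0, "ty": 0, "tz": 0, "roll": 0, "fingers": -1}
    - {"tx": 0, "ty": 0, "tz": 0, "roll": 0, "fingers": -1}
    - {"tx": 0, "ty": 0, "tz": 0, "roll": 0, "fingers": -1}
    - {"tx": 0, "ty": 0, "tz": 0, "roll": 0, "fingers": -1}

```text
time: 20.45
tool_pos: [0.6267, -0.1541, 0.017]
eef_rot: [[0.274, 0.962, 0.002], [0.962, -0.274, -0.001], [-0.0, 0.002, -1.0]]
ft_force: [-0.1, -0.5, 6.2]
grip_width: 0.66
grip_force: 43.0
```

```bash
python3 to.py .6459 .108 0 .14
```

```text
t 20.45 pos [ 0.6267 -0.1541  0.017 ] phi -15.9 q6 85.0 grip 0.66 43.0 F [-0.1 -0.5  6.2]
units [0.064 0.874 0.41 ] roll 2.32
```

>>> jog_arm:
  increments:
    - {"tx": 0, "ty": 0, "tz": 0.03, "roll": 0, "fingers": -1}
    - {"tx": 0, "ty": 0, "tz": 0.08, "roll": 0, "fingers": -1}
    - {"tx": 0, "ty": 0, "tz": 0.1, "roll": 0, "fingers": -1}
    - {"tx": 0, "ty": 0, "tz": 0.1, "roll": 0, "fingers": -1}
    - {"tx": 0, "ty": 0, "tz": 0.09, "roll": 0, "fingers": -1}
    - {"tx": 0.0032, "ty": 0.0437, "tz": 0, "roll": 0.12, "fingers": -1}
    - {"tx": 0.0064, "ty": 0.0874, "tz": 0, "roll": 0.23, "fingers": -1}
    - {"tx": 0.0064, "ty": 0.0874, "tz": 0, "roll": 0.23, "fingers": -1}
    - {"tx": 0.0064, "ty": 0.0874, "tz": 0, "roll": 0.23, "fingers": -1}
    - {"tx": 0.0064, "ty": 0.0874, "tz": 0, "roll": 0.23, "fingers": -1}
    - {"tx": 0.0064, "ty": 0.0874, "tz": 0, "roll": 0.23, "fingers": -1}
    - {"tx": 0.0064, "ty": 0.0874, "tz": 0, "roll": 0.23, "fingers": -1}
    - {"tx": 0.0064, "ty": 0.0874, "tz": 0, "roll": 0.23, "fingers": -1}
    - {"tx": 0.0064, "ty": 0.0874, "tz": 0, "roll": 0.23, "fingers": -1}
    - {"tx": 0.0064, "ty": 0.0874, "tz": 0, "roll": 0.23, "fingers": -1}
    - {"tx": 0.0032, "ty": 0.0437, "tz": 0, "roll": 0.12, "fingers": -1}
    - {"tx": 0, "ty": 0, "tz": 0, "roll": 0, "fingers": -1}
    - {"tx": 0, "ty": 0, "tz": 0, "roll": 0, "fingers": -1}
    - {"tx": 0, "ty": 0, "tz": 0, "roll": 0, "fingers": -1}

```text
time: 22.35
tool_pos: [0.6448, 0.1073, 0.1353]
eef_rot: [[0.002, 1.0, -0.0], [1.0, -0.002, -0.0], [-0.0, -0.0, -1.0]]
ft_force: [-0.4, 0.3, -3.8]
grip_width: 0.654
grip_force: 42.8
```

```bash
python3 to.py .6459 .108 0 .017
python3 - <<'E'
from fit import *
R=np.load("R.npz"); im=ctrl.camera("top")
for t in ((70,110),(90,150)):
  r=fitpart(im,"top","load",R["round"],"round",R["round"],t); print(r.x.round(4),round(r.fun,1))
o=np.hstack([cv2.resize(i[v-30:v+30,u-30:u+30][:,:,::-1],(400,400),interpolation=cv2.INTER_CUBIC) for i,(u,v) in ((im,(353,206)),(ctrl.camera("scene"),(140,280)))])
cv2.imwrite("pics/c3.png",o)
E
```

```text
t 22.35 pos [0.6448 0.1073 0.1353] phi -0.1 q6 93.0 grip 0.654 42.8 F [-0.4  0.3 -3.8]
units [ 0.004  0.002 -0.394] roll 0.02
[ 0.4193 -0.2328  0.4964] 62.6
[ 0.4188 -0.2402  0.2852] 132.8
```

View pics/c3.png

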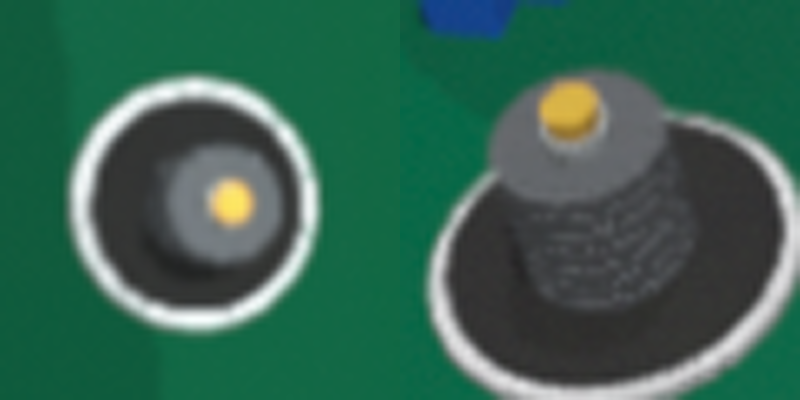

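Run:
```python
from h import *
print(ray((356.1,205.95),"top",.054),ray((357.3,205.95),"top",.066),ray((135,264.5),"scene",.066),"pad",ray((323+196/6.667-.5,205.95),"top",.008))
# load original via scene pixel (pics scene0 connector 521,326 of 800)
print("orig load",ray((521/1.5625,324/1.5625),"scene",.066))
```

```text
[ 0.41899313 -0.22205436  0.054     ] [ 0.41878125 -0.22232597  0.066     ] [ 0.41842185 -0.22283264  0.066     ] pad [ 0.41978678 -0.22159162  0.008     ]
orig load [0.64975655 0.10844378 0.066     ]
```

The crops show the load upright on the round pad, about 1 mm off centre. Lowering the junction onto the cross pad.

>>> jog_arm:
  increments:
    - {"tx": 0.003, "ty": 0.002, "tz": -0.04, "roll": 0, "fingers": -1}
    - {"tx": 0, "ty": 0, "tz": -0.07, "roll": 0, "fingers": -1}
    - {"tx": 0, "ty": 0, "tz": -0.07, "roll": 0, "fingers": -1}
    - {"tx": 0, "ty": 0, "tz": -0.07, "roll": 0, "fingers": -1}
    - {"tx": 0, "ty": 0, "tz": -0.06, "roll": 0, "fingers": -1}
    - {"tx": 0, "ty": 0, "tz": -0.04, "roll": 0, "fingers": -1}
    - {"tx": 0, "ty": 0, "tz": -0.02, "roll": 0, "fingers": -1}
    - {"tx": 0, "ty": 0, "tz": -0.008, "roll": 0, "fingers": -1}
    - {"tx": 0, "ty": 0, "tz": -0.004, "roll": 0, "fingers": -1}
    - {"tx": 0, "ty": 0, "tz": -0.004, "roll": 0, "fingers": -1}
    - {"tx": 0, "ty": 0, "tz": -0.004, "roll": 0, "fingers": -1}
    - {"tx": 0, "ty": 0, "tz": 0, "roll": 0, "fingers": -1}
    - {"tx": 0, "ty": 0, "tz": 0, "roll": 0, "fingers": -1}

```text
time: 23.75
tool_pos: [0.6461, 0.1091, 0.019]
eef_rot: [[0.001, 1.0, 0.001], [1.0, -0.001, 0.0], [0.0, 0.001, -1.0]]
ft_force: [0.6, -0.2, -2.4]
grip_width: 0.659
grip_force: 42.8
```

>>> jog_arm:
  increments:
    - {"tx": 0, "ty": -0.003, "tz": -0.004, "roll": 0, "fingers": -1}
    - {"tx": 0, "ty": 0, "tz": -0.003, "roll": 0, "fingers": -1}
    - {"tx": 0, "ty": 0, "tz": -0.003, "roll": 0, "fingers": -1}
    - {"tx": 0, "ty": 0, "tz": 0, "roll": 0, "fingers": -1}
    - {"tx": 0, "ty": 0, "tz": 0, "roll": 0, "fingers": -1}

```text
time: 24.25
tool_pos: [0.6461, 0.108, 0.0171]
eef_rot: [[0.001, 1.0, 0.001], [1.0, -0.001, -0.0], [-0.0, 0.001, -1.0]]
ft_force: [-3.7, 0.4, 6.0]
grip_width: 0.655
grip_force: 43.5
```

>>> jog_arm:
  increments:
    - {"tx": 0, "ty": 0, "tz": 0, "roll": 0, "fingers": 1}
    - {"tx": 0, "ty": 0, "tz": 0, "roll": 0, "fingers": 1}
    - {"tx": 0, "ty": 0, "tz": 0, "roll": 0, "fingers": 1}
    - {"tx": 0, "ty": 0, "tz": 0, "roll": 0, "fingers": 1}
    - {"tx": 0, "ty": 0, "tz": 0.04, "roll": 0, "fingers": 1}
    - {"tx": 0, "ty": 0, "tz": 0.09, "roll": 0, "fingers": 1}
    - {"tx": 0, "ty": 0, "tz": 0.1, "roll": 0, "fingers": 1}
    - {"tx": 0, "ty": 0, "tz": 0.1, "roll": 0, "fingers": 1}
    - {"tx": 0, "ty": 0, "tz": 0.09, "roll": 0, "fingers": 1}
    - {"tx": -0.0793, "ty": -0.0452, "tz": 0, "roll": 0.58, "fingers": 1}
    - {"tx": -0.0793, "ty": -0.0452, "tz": 0, "roll": 0.58, "fingers": 1}
    - {"tx": -0.0793, "ty": -0.0452, "tz": 0, "roll": 0.58, "fingers": 1}
    - {"tx": -0.0793, "ty": -0.0452, "tz": 0, "roll": 0.58, "fingers": 1}
    - {"tx": -0.0793, "ty": -0.0452, "tz": 0, "roll": 0.58, "fingers": 1}
    - {"tx": -0.0793, "ty": -0.0452, "tz": 0, "roll": 0.58, "fingers": 1}
    - {"tx": -0.0793, "ty": -0.0452, "tz": 0, "roll": 0.58, "fingers": 1}
    - {"tx": -0.0793, "ty": -0.0452, "tz": 0, "roll": 0.58, "fingers": 1}
    - {"tx": 0, "ty": 0, "tz": 0, "roll": 0, "fingers": 1}
    - {"tx": 0, "ty": 0, "tz": 0, "roll": 0, "fingers": 1}

```text
time: 26.15
tool_pos: [0.456, -0.0006, 0.1427]
eef_rot: [[-0.526, 0.85, 0.002], [0.85, 0.526, -0.0], [-0.001, 0.002, -1.0]]
ft_force: [0.9, -1.5, 0.5]
grip_width: 1.001
grip_force: 0.0
```

```bash
python3 to.py .456 -.0005 32 .014
python3 - <<'E'
from fit import *
R=np.load("R.npz"); im=ctrl.camera("top")
r=fitpart(im,"top","junction",R["cross"],"cross",R["cross"]); print(r.x.round(4),round(r.fun,1),R["cross"].round(4))
E
```

```text
t 26.15 pos [ 0.456  -0.0006  0.1427] phi 31.8 q6 48.0 grip 1.001 0.0 F [ 0.9 -1.5  0.5]
units [-0.     0.    -0.429] roll 0.03
[0.6488 0.1081 0.0624] 43.0 [ 0.6459  0.108  -1.5664]
```

>>> jog_arm:
  increments:
    - {"tx": 0, "ty": 0, "tz": -0.04, "roll": 0, "fingers": 1}
    - {"tx": 0, "ty": 0, "tz": -0.07, "roll": 0, "fingers": 1}
    - {"tx": 0, "ty": 0, "tz": -0.08, "roll": 0, "fingers": 1}
    - {"tx": 0, "ty": 0, "tz": -0.08, "roll": 0, "fingers": 1}
    - {"tx": 0, "ty": 0, "tz": -0.08, "roll": 0, "fingers": 1}
    - {"tx": 0, "ty": 0, "tz": -0.05, "roll": 0, "fingers": 1}
    - {"tx": 0, "ty": 0, "tz": -0.027, "roll": 0, "fingers": 1}
    - {"tx": 0, "ty": 0, "tz": 0, "roll": 0, "fingers": 1}
    - {"tx": 0, "ty": 0, "tz": 0, "roll": 0, "fingers": 1}
    - {"tx": 0, "ty": 0, "tz": 0, "roll": 0, "fingers": -1}
    - {"tx": 0, "ty": 0, "tz": 0, "roll": 0, "fingers": -1}
    - {"tx": 0, "ty": 0, "tz": 0, "roll": 0, "fingers": -1}
    - {"tx": 0, "ty": 0, "tz": 0, "roll": 0, "fingers": -1}
    - {"tx": 0, "ty": 0, "tz": 0, "roll": 0, "fingers": -1}
    - {"tx": 0, "ty": 0, "tz": 0, "roll": 0, "fingers": -1}
    - {"tx": 0, "ty": 0, "tz": 0, "roll": 0, "fingers": -1}
    - {"tx": 0, "ty": 0, "tz": 0, "roll": 0, "fingers": -1}

```text
time: 27.9
tool_pos: [0.4561, -0.0005, 0.0144]
eef_rot: [[-0.528, 0.849, 0.001], [0.849, 0.528, -0.0], [-0.001, 0.001, -1.0]]
ft_force: [-1.0, -1.1, 7.2]
grip_width: 0.585
grip_force: 42.1
```

```bash
python3 to.py .6247 -.1534 32 .14
```

```text
t 27.9 pos [ 0.4561 -0.0005  0.0144] phi 31.9 q6 48.0 grip 0.585 42.1 F [-1.  -1.1  7.2]
units [ 0.562 -0.51   0.419] roll 0.02
```

Gripped (0.585·85 ≈ 50 mm). Carrying it to the notepad.

>>> jog_arm:
  increments:
    - {"tx": 0, "ty": 0, "tz": 0.03, "roll": 0, "fingers": -1}
    - {"tx": 0, "ty": 0, "tz": 0.08, "roll": 0, "fingers": -1}
    - {"tx": 0, "ty": 0, "tz": 0.1, "roll": 0, "fingers": -1}
    - {"tx": 0, "ty": 0, "tz": 0.1, "roll": 0, "fingers": -1}
    - {"tx": 0, "ty": 0, "tz": 0.09, "roll": 0, "fingers": -1}
    - {"tx": 0.0281, "ty": -0.0255, "tz": 0, "roll": 0, "fingers": -1}
    - {"tx": 0.0562, "ty": -0.051, "tz": 0, "roll": 0, "fingers": -1}
    - {"tx": 0.0562, "ty": -0.051, "tz": 0, "roll": 0, "fingers": -1}
    - {"tx": 0.0562, "ty": -0.051, "tz": 0, "roll": 0, "fingers": -1}
    - {"tx": 0.0562, "ty": -0.051, "tz": 0, "roll": 0, "fingers": -1}
    - {"tx": 0.0562, "ty": -0.051, "tz": 0, "roll": 0, "fingers": -1}
    - {"tx": 0.0562, "ty": -0.051, "tz": 0, "roll": 0, "fingers": -1}
    - {"tx": 0.0562, "ty": -0.051, "tz": 0, "roll": 0, "fingers": -1}
    - {"tx": 0.0562, "ty": -0.051, "tz": 0, "roll": 0, "fingers": -1}
    - {"tx": 0.0562, "ty": -0.051, "tz": 0, "roll": 0, "fingers": -1}
    - {"tx": 0.0281, "ty": -0.0255, "tz": 0, "roll": 0, "fingers": -1}
    - {"tx": 0, "ty": 0, "tz": 0, "roll": 0, "fingers": -1}
    - {"tx": 0, "ty": 0, "tz": 0, "roll": 0, "fingers": -1}
    - {"tx": 0, "ty": 0, "tz": 0, "roll": 0, "fingers": -1}

```text
time: 29.8
tool_pos: [0.6233, -0.1527, 0.1328]
eef_rot: [[-0.528, 0.849, -0.001], [0.849, 0.528, 0.001], [0.001, -0.001, -1.0]]
ft_force: [0.3, 0.5, -2.6]
grip_width: 0.584
grip_force: 41.9
```

>>> jog_arm:
  increments:
    - {"tx": 0, "ty": 0, "tz": -0.04, "roll": 0, "fingers": -1}
    - {"tx": 0, "ty": 0, "tz": -0.07, "roll": 0, "fingers": -1}
    - {"tx": 0, "ty": 0, "tz": -0.07, "roll": 0, "fingers": -1}
    - {"tx": 0, "ty": 0, "tz": -0.07, "roll": 0, "fingers": -1}
    - {"tx": 0, "ty": 0, "tz": -0.06, "roll": 0, "fingers": -1}
    - {"tx": 0, "ty": 0, "tz": -0.04, "roll": 0, "fingers": -1}
    - {"tx": 0, "ty": 0, "tz": -0.02, "roll": 0, "fingers": -1}
    - {"tx": 0, "ty": 0, "tz": -0.006, "roll": 0, "fingers": -1}
    - {"tx": 0, "ty": 0, "tz": 0, "roll": 0, "fingers": -1}
    - {"tx": 0, "ty": 0, "tz": 0, "roll": 0, "fingers": -1}

```text
time: 30.8
tool_pos: [0.6249, -0.1536, 0.0217]
eef_rot: [[-0.528, 0.849, 0.002], [0.849, 0.528, -0.001], [-0.001, 0.001, -1.0]]
ft_force: [0.3, 0.0, -2.0]
grip_width: 0.582
grip_force: 41.9
```

>>> jog_arm:
  increments:
    - {"tx": 0, "ty": 0, "tz": -0.006, "roll": 0, "fingers": -1}
    - {"tx": 0, "ty": 0, "tz": -0.005, "roll": 0, "fingers": -1}
    - {"tx": 0, "ty": 0, "tz": -0.004, "roll": 0, "fingers": -1}
    - {"tx": 0, "ty": 0, "tz": -0.003, "roll": 0, "fingers": -1}
    - {"tx": 0, "ty": 0, "tz": -0.003, "roll": 0, "fingers": -1}
    - {"tx": 0, "ty": 0, "tz": 0, "roll": 0, "fingers": -1}
    - {"tx": 0, "ty": 0, "tz": 0, "roll": 0, "fingers": -1}

```text
time: 31.5
tool_pos: [0.6242, -0.1533, 0.0145]
eef_rot: [[-0.528, 0.849, 0.0], [0.849, 0.528, 0.0], [-0.0, 0.0, -1.0]]
ft_force: [-0.0, -0.6, -0.9]
grip_width: 0.58
grip_force: 42.0
```

>>> jog_arm:
  increments:
    - {"tx": 0, "ty": 0, "tz": -0.003, "roll": 0, "fingers": -1}
    - {"tx": 0, "ty": 0, "tz": 0, "roll": 0, "fingers": -1}
    - {"tx": 0, "ty": 0, "tz": 0, "roll": 0, "fingers": 1}
    - {"tx": 0, "ty": 0, "tz": 0, "roll": 0, "fingers": 1}
    - {"tx": 0, "ty": 0, "tz": 0, "roll": 0, "fingers": 1}
    - {"tx": 0, "ty": 0, "tz": 0, "roll": 0, "fingers": 1}
    - {"tx": 0, "ty": 0, "tz": 0.04, "roll": 0, "fingers": 1}
    - {"tx": 0, "ty": 0, "tz": 0.09, "roll": 0, "fingers": 1}
    - {"tx": 0, "ty": 0, "tz": 0.1, "roll": 0, "fingers": 1}
    - {"tx": 0, "ty": 0, "tz": 0.1, "roll": 0, "fingers": 1}
    - {"tx": 0, "ty": 0, "tz": 0.09, "roll": 0, "fingers": 1}
    - {"tx": 0, "ty": 0, "tz": 0, "roll": 0, "fingers": 1}

```text
time: 32.7
tool_pos: [0.627, -0.1543, 0.1455]
eef_rot: [[-0.528, 0.849, 0.008], [0.849, 0.528, -0.003], [-0.007, 0.006, -1.0]]
ft_force: [0.8, -0.6, -0.2]
grip_width: 1.002
grip_force: 0.0
```

```bash
python3 to.py .4455 .234 109.6 .0145
python3 - <<'E'
from h import *
im=ctrl.camera("top"); sc=ctrl.camera("scene")
o=np.hstack([cv2.resize(i[v-30:v+30,u-30:u+30][:,:,::-1],(400,400),interpolation=cv2.INTER_CUBIC) for i,(u,v) in ((im,(191,202)),(sc,(279,168)))])
o2=np.hstack([cv2.resize(i[v-22:v+23,u-45:u+45][:,:,::-1],(400,200),interpolation=cv2.INTER_CUBIC) for i,(u,v) in ((im,(238,130)),(sc,(330,226)))])
cv2.imwrite("pics/c4.png",np.vstack([o,o2]))
E
```

```text
t 32.7 pos [ 0.627  -0.1543  0.1455] phi 31.9 q6 37.0 grip 1.002 0.0 F [ 0.8 -0.6 -0.2]
units [-0.605  1.294 -0.437] roll 11.31
```

View pics/c4.png

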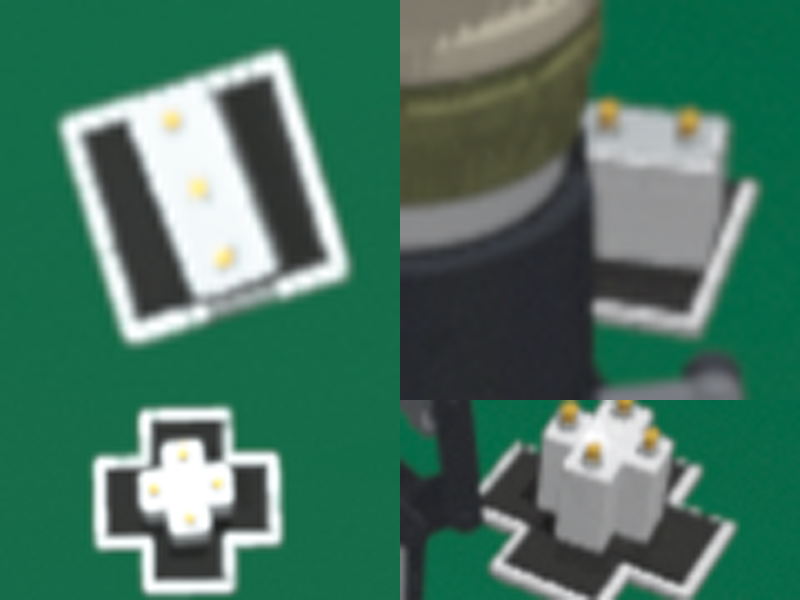

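Run:
```python
from h import *
a=[ray(p,"top",.063) for p in ((186.3,189.5),(190.35,199.7),(194.25,210.05))]; d=a[0]-a[2]
print(np.round(a,4),np.mean(a,0).round(4),np.degrees(np.arctan2(d[1],d[0])), "junc",ray((234.3,127.2),"top",.063))
```

```text
[[0.4764 0.2424 0.063 ]
 [0.4485 0.232  0.063 ]
 [0.4203 0.222  0.063 ]] [0.4484 0.2321 0.063 ] 19.97376846104549 junc [0.64389435 0.1081853  0.063     ]
```

Crops show the splitter still on the square pad (connectors along 20°), and the junction upright and centred on the cross pad.

>>> jog_arm:
  increments:
    - {"tx": -0.0427, "ty": 0.0921, "tz": 0, "roll": 0.811, "fingers": 1}
    - {"tx": -0.0427, "ty": 0.0921, "tz": 0, "roll": 0.811, "fingers": 1}
    - {"tx": -0.0427, "ty": 0.0921, "tz": 0, "roll": 0.811, "fingers": 1}
    - {"tx": -0.0427, "ty": 0.0921, "tz": 0, "roll": 0.811, "fingers": 1}
    - {"tx": -0.0427, "ty": 0.0921, "tz": 0, "roll": 0.811, "fingers": 1}
    - {"tx": -0.0427, "ty": 0.0921, "tz": 0, "roll": 0.811, "fingers": 1}
    - {"tx": -0.0427, "ty": 0.0921, "tz": 0, "roll": 0.811, "fingers": 1}
    - {"tx": -0.0427, "ty": 0.0921, "tz": 0, "roll": 0.811, "fingers": 1}
    - {"tx": -0.0427, "ty": 0.0921, "tz": 0, "roll": 0.811, "fingers": 1}
    - {"tx": -0.0427, "ty": 0.0921, "tz": 0, "roll": 0.811, "fingers": 1}
    - {"tx": -0.0427, "ty": 0.0921, "tz": 0, "roll": 0.811, "fingers": 1}
    - {"tx": -0.0427, "ty": 0.0921, "tz": 0, "roll": 0.811, "fingers": 1}
    - {"tx": -0.0427, "ty": 0.0921, "tz": 0, "roll": 0.811, "fingers": 1}
    - {"tx": -0.0427, "ty": 0.0921, "tz": 0, "roll": 0.811, "fingers": 1}
    - {"tx": 0, "ty": 0, "tz": 0, "roll": 0, "fingers": 1}
    - {"tx": 0, "ty": 0, "tz": 0, "roll": 0, "fingers": 1}

```text
time: 34.4
tool_pos: [0.4439, 0.2336, 0.1386]
eef_rot: [[-0.94, -0.341, -0.002], [-0.341, 0.94, -0.001], [0.002, -0.0, -1.0]]
ft_force: [0.5, 0.7, -0.4]
grip_width: 0.998
grip_force: 0.0
```

```bash
python3 to.py .4475 .2328 110 .0145
```

```text
t 34.4 pos [0.4439 0.2336 0.1386] phi 110.0 q6 -1.0 grip 0.998 0.0 F [ 0.5  0.7 -0.4]
units [ 0.012 -0.003 -0.414] roll 0.01
```

>>> jog_arm:
  increments:
    - {"tx": 0.011, "ty": -0.003, "tz": -0.04, "roll": 0, "fingers": 1}
    - {"tx": 0, "ty": 0, "tz": -0.07, "roll": 0, "fingers": 1}
    - {"tx": 0, "ty": 0, "tz": -0.08, "roll": 0, "fingers": 1}
    - {"tx": 0, "ty": 0, "tz": -0.08, "roll": 0, "fingers": 1}
    - {"tx": 0, "ty": 0, "tz": -0.07, "roll": 0, "fingers": 1}
    - {"tx": 0, "ty": 0, "tz": -0.05, "roll": 0, "fingers": 1}
    - {"tx": 0, "ty": 0, "tz": -0.022, "roll": 0, "fingers": 1}
    - {"tx": 0, "ty": 0, "tz": 0, "roll": 0, "fingers": 1}
    - {"tx": 0, "ty": 0, "tz": 0, "roll": 0, "fingers": 1}
    - {"tx": 0, "ty": 0, "tz": 0, "roll": 0, "fingers": -1}
    - {"tx": 0, "ty": 0, "tz": 0, "roll": 0, "fingers": -1}
    - {"tx": 0, "ty": 0, "tz": 0, "roll": 0, "fingers": -1}
    - {"tx": 0, "ty": 0, "tz": 0, "roll": 0, "fingers": -1}
    - {"tx": 0, "ty": 0, "tz": 0, "roll": 0, "fingers": -1}
    - {"tx": 0, "ty": 0, "tz": 0, "roll": 0, "fingers": -1}
    - {"tx": 0, "ty": 0, "tz": 0, "roll": 0, "fingers": -1}
    - {"tx": 0, "ty": 0, "tz": 0, "roll": 0, "fingers": -1}
    - {"tx": 0, "ty": 0, "tz": 0, "roll": 0, "fingers": -1}
    - {"tx": 0, "ty": 0, "tz": 0, "roll": 0, "fingers": -1}

```text
time: 36.3
tool_pos: [0.4487, 0.2327, 0.0166]
eef_rot: [[-0.94, -0.341, 0.001], [-0.341, 0.94, 0.0], [-0.001, -0.0, -1.0]]
ft_force: [-0.6, -1.0, 6.3]
grip_width: 0.391
grip_force: 41.1
```

```bash
python3 to.py .4583 -.0008 107.5 .14
```

```text
t 36.3 pos [0.4487 0.2327 0.0166] phi 109.9 q6 -2.0 grip 0.391 41.1 F [-0.6 -1.   6.3]
units [ 0.032 -0.778  0.411] roll -0.35
```

>>> jog_arm:
  increments:
    - {"tx": 0, "ty": 0, "tz": 0.03, "roll": 0, "fingers": -1}
    - {"tx": 0, "ty": 0, "tz": 0.08, "roll": 0, "fingers": -1}
    - {"tx": 0, "ty": 0, "tz": 0.1, "roll": 0, "fingers": -1}
    - {"tx": 0, "ty": 0, "tz": 0.1, "roll": 0, "fingers": -1}
    - {"tx": 0, "ty": 0, "tz": 0.09, "roll": 0, "fingers": -1}
    - {"tx": 0.0016, "ty": -0.0389, "tz": 0, "roll": -0.017, "fingers": -1}
    - {"tx": 0.0032, "ty": -0.0778, "tz": 0, "roll": -0.035, "fingers": -1}
    - {"tx": 0.0032, "ty": -0.0778, "tz": 0, "roll": -0.035, "fingers": -1}
    - {"tx": 0.0032, "ty": -0.0778, "tz": 0, "roll": -0.035, "fingers": -1}
    - {"tx": 0.0032, "ty": -0.0778, "tz": 0, "roll": -0.035, "fingers": -1}
    - {"tx": 0.0032, "ty": -0.0778, "tz": 0, "roll": -0.035, "fingers": -1}
    - {"tx": 0.0032, "ty": -0.0778, "tz": 0, "roll": -0.035, "fingers": -1}
    - {"tx": 0.0032, "ty": -0.0778, "tz": 0, "roll": -0.035, "fingers": -1}
    - {"tx": 0.0032, "ty": -0.0778, "tz": 0, "roll": -0.035, "fingers": -1}
    - {"tx": 0.0032, "ty": -0.0778, "tz": 0, "roll": -0.035, "fingers": -1}
    - {"tx": 0.0016, "ty": -0.0389, "tz": 0, "roll": -0.017, "fingers": -1}
    - {"tx": 0, "ty": 0, "tz": 0, "roll": 0, "fingers": -1}
    - {"tx": 0, "ty": 0, "tz": 0, "roll": 0, "fingers": -1}
    - {"tx": 0, "ty": 0, "tz": 0, "roll": 0, "fingers": -1}

```text
time: 38.2
tool_pos: [0.4573, -0.0001, 0.1356]
eef_rot: [[-0.953, -0.302, -0.001], [-0.302, 0.953, 0.001], [0.001, 0.001, -1.0]]
ft_force: [-0.2, 0.4, -2.2]
grip_width: 0.392
grip_force: 40.4
```

```bash
python3 to.py .4583 -.0008 107.5 .0166
python3 - <<'E'
from h import *
snap("scene","s5")
E
```

```text
t 38.2 pos [ 4.573e-01 -1.000e-04  1.356e-01] phi 107.6 q6 -28.0 grip 0.392 40.4 F [-0.2  0.4 -2.2]
units [ 0.003 -0.002 -0.397] roll -0.01
```

View pics/s5.png

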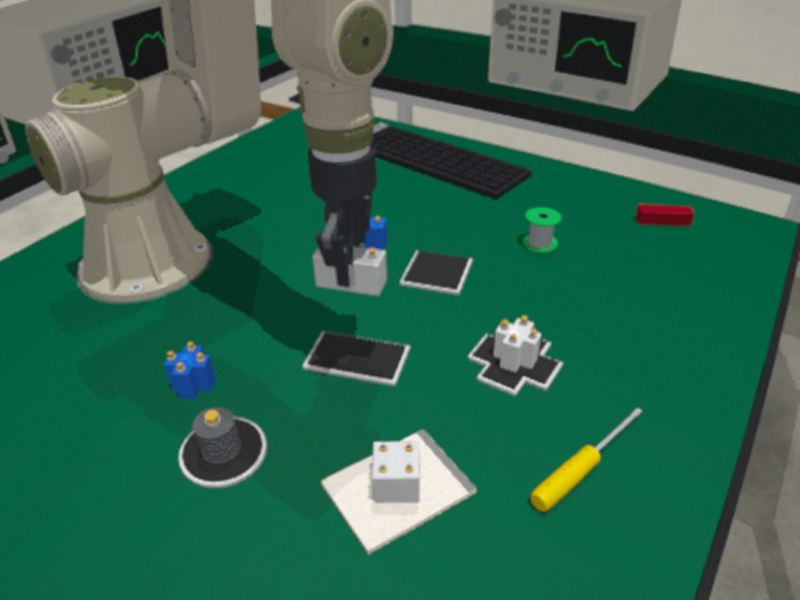

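The splitter hangs level above the oblong pad (350,270), the filter stands on the notepad (396,472), and the load and junction are in place. Lowering the splitter.

>>> jog_arm:
  increments:
    - {"tx": 0.002, "ty": -0.002, "tz": -0.04, "roll": 0, "fingers": -1}
    - {"tx": 0, "ty": 0, "tz": -0.07, "roll": 0, "fingers": -1}
    - {"tx": 0, "ty": 0, "tz": -0.07, "roll": 0, "fingers": -1}
    - {"tx": 0, "ty": 0, "tz": -0.07, "roll": 0, "fingers": -1}
    - {"tx": 0, "ty": 0, "tz": -0.06, "roll": 0, "fingers": -1}
    - {"tx": 0, "ty": 0, "tz": -0.04, "roll": 0, "fingers": -1}
    - {"tx": 0, "ty": 0, "tz": -0.02, "roll": 0, "fingers": -1}
    - {"tx": 0, "ty": 0, "tz": -0.008, "roll": 0, "fingers": -1}
    - {"tx": 0, "ty": 0, "tz": -0.004, "roll": 0, "fingers": -1}
    - {"tx": 0, "ty": 0, "tz": -0.004, "roll": 0, "fingers": -1}
    - {"tx": 0, "ty": 0, "tz": -0.004, "roll": 0, "fingers": -1}
    - {"tx": 0, "ty": 0, "tz": 0, "roll": 0, "fingers": -1}
    - {"tx": 0, "ty": 0, "tz": 0, "roll": 0, "fingers": -1}

```text
time: 39.55
tool_pos: [0.4585, -0.0015, 0.0192]
eef_rot: [[-0.954, -0.301, 0.0], [-0.301, 0.954, 0.0], [-0.0, -0.0, -1.0]]
ft_force: [-0.1, 0.3, -1.8]
grip_width: 0.391
grip_force: 40.4
```

>>> jog_arm:
  increments:
    - {"tx": 0, "ty": 0.002, "tz": -0.004, "roll": 0, "fingers": -1}
    - {"tx": 0, "ty": 0, "tz": -0.003, "roll": 0, "fingers": -1}
    - {"tx": 0, "ty": 0, "tz": -0.002, "roll": 0, "fingers": -1}
    - {"tx": 0, "ty": 0, "tz": 0, "roll": 0, "fingers": -1}
    - {"tx": 0, "ty": 0, "tz": 0, "roll": 0, "fingers": -1}

```text
time: 40.05
tool_pos: [0.4584, -0.0008, 0.0165]
eef_rot: [[-0.954, -0.301, 0.0], [-0.301, 0.954, 0.0], [-0.0, 0.0, -1.0]]
ft_force: [-2.5, 1.0, 4.3]
grip_width: 0.395
grip_force: 41.0
```

>>> jog_arm:
  increments:
    - {"tx": 0, "ty": 0, "tz": 0, "roll": 0, "fingers": 1}
    - {"tx": 0, "ty": 0, "tz": 0, "roll": 0, "fingers": 1}
    - {"tx": 0, "ty": 0, "tz": 0, "roll": 0, "fingers": 1}
    - {"tx": 0, "ty": 0, "tz": 0, "roll": 0, "fingers": 1}
    - {"tx": 0, "ty": 0, "tz": 0, "roll": 0, "fingers": 1}
    - {"tx": 0, "ty": 0, "tz": 0.04, "roll": 0, "fingers": 1}
    - {"tx": 0, "ty": 0, "tz": 0.09, "roll": 0, "fingers": 1}
    - {"tx": 0, "ty": 0, "tz": 0.1, "roll": 0, "fingers": 1}
    - {"tx": 0, "ty": 0, "tz": 0.1, "roll": 0, "fingers": 1}
    - {"tx": 0, "ty": 0, "tz": 0.09, "roll": 0, "fingers": 1}
    - {"tx": 0.079, "ty": -0.0726, "tz": 0, "roll": 0.3, "fingers": 1}
    - {"tx": 0.079, "ty": -0.0726, "tz": 0, "roll": 0.3, "fingers": 1}
    - {"tx": 0.079, "ty": -0.0726, "tz": 0, "roll": 0.3, "fingers": 1}
    - {"tx": 0.079, "ty": -0.0726, "tz": 0, "roll": 0.3, "fingers": 1}
    - {"tx": 0.079, "ty": -0.0726, "tz": 0, "roll": 0.3, "fingers": 1}
    - {"tx": 0.079, "ty": -0.0726, "tz": 0, "roll": 0.3, "fingers": 1}
    - {"tx": 0.079, "ty": -0.0726, "tz": 0, "roll": 0.3, "fingers": 1}
    - {"tx": 0, "ty": 0, "tz": 0, "roll": 0, "fingers": 1}
    - {"tx": 0, "ty": 0, "tz": 0, "roll": 0, "fingers": 1}
    - {"tx": 0, "ty": 0, "tz": 0, "roll": 0, "fingers": 1}

```text
time: 42.05
tool_pos: [0.6234, -0.1526, 0.1419]
eef_rot: [[-0.848, -0.529, -0.001], [-0.529, 0.848, 0.001], [0.001, 0.001, -1.0]]
ft_force: [0.4, -0.0, -0.1]
grip_width: 0.998
grip_force: 0.0
```

```bash
python3 to.py .6242 -.1533 121.9 .0145
```

```text
t 42.05 pos [ 0.6234 -0.1526  0.1419] phi 122.0 q6 -53.0 grip 0.998 0.0 F [ 0.4 -0.  -0.1]
units [ 0.003 -0.002 -0.425] roll -0.01
```

>>> jog_arm:
  increments:
    - {"tx": 0.002, "ty": -0.002, "tz": -0.04, "roll": 0, "fingers": 1}
    - {"tx": 0, "ty": 0, "tz": -0.07, "roll": 0, "fingers": 1}
    - {"tx": 0, "ty": 0, "tz": -0.08, "roll": 0, "fingers": 1}
    - {"tx": 0, "ty": 0, "tz": -0.08, "roll": 0, "fingers": 1}
    - {"tx": 0, "ty": 0, "tz": -0.07, "roll": 0, "fingers": 1}
    - {"tx": 0, "ty": 0, "tz": -0.05, "roll": 0, "fingers": 1}
    - {"tx": 0, "ty": 0, "tz": -0.032, "roll": 0, "fingers": 1}
    - {"tx": 0, "ty": 0, "tz": 0, "roll": 0, "fingers": 1}
    - {"tx": 0, "ty": 0, "tz": 0, "roll": 0, "fingers": 1}
    - {"tx": 0, "ty": 0, "tz": 0, "roll": 0, "fingers": -1}
    - {"tx": 0, "ty": 0, "tz": 0, "roll": 0, "fingers": -1}
    - {"tx": 0, "ty": 0, "tz": 0, "roll": 0, "fingers": -1}
    - {"tx": 0, "ty": 0, "tz": 0, "roll": 0, "fingers": -1}
    - {"tx": 0, "ty": 0, "tz": 0, "roll": 0, "fingers": -1}
    - {"tx": 0, "ty": 0, "tz": 0, "roll": 0, "fingers": -1}
    - {"tx": 0, "ty": 0, "tz": 0, "roll": 0, "fingers": -1}
    - {"tx": 0, "ty": 0, "tz": 0, "roll": 0, "fingers": -1}

```text
time: 43.75
tool_pos: [0.6256, -0.1541, 0.0167]
eef_rot: [[-0.848, -0.529, 0.002], [-0.529, 0.848, -0.0], [-0.001, -0.001, -1.0]]
ft_force: [-0.5, 0.6, 5.6]
grip_width: 0.577
grip_force: 42.9
```

```bash
python3 to.py .4463 .2357 105.3 .14
```

```text
t 43.75 pos [ 0.6256 -0.1541  0.0167] phi 122.0 q6 -53.0 grip 0.577 42.9 F [-0.5  0.6  5.6]
units [-0.598  1.299  0.411] roll -2.42
```

>>> jog_arm:
  increments:
    - {"tx": 0, "ty": 0, "tz": 0.03, "roll": 0, "fingers": -1}
    - {"tx": 0, "ty": 0, "tz": 0.08, "roll": 0, "fingers": -1}
    - {"tx": 0, "ty": 0, "tz": 0.1, "roll": 0, "fingers": -1}
    - {"tx": 0, "ty": 0, "tz": 0.1, "roll": 0, "fingers": -1}
    - {"tx": 0, "ty": 0, "tz": 0.09, "roll": 0, "fingers": -1}
    - {"tx": -0.0213, "ty": 0.0464, "tz": 0, "roll": -0.086, "fingers": -1}
    - {"tx": -0.0427, "ty": 0.0928, "tz": 0, "roll": -0.173, "fingers": -1}
    - {"tx": -0.0427, "ty": 0.0928, "tz": 0, "roll": -0.173, "fingers": -1}
    - {"tx": -0.0427, "ty": 0.0928, "tz": 0, "roll": -0.173, "fingers": -1}
    - {"tx": -0.0427, "ty": 0.0928, "tz": 0, "roll": -0.173, "fingers": -1}
    - {"tx": -0.0427, "ty": 0.0928, "tz": 0, "roll": -0.173, "fingers": -1}
    - {"tx": -0.0427, "ty": 0.0928, "tz": 0, "roll": -0.173, "fingers": -1}
    - {"tx": -0.0427, "ty": 0.0928, "tz": 0, "roll": -0.173, "fingers": -1}
    - {"tx": -0.0427, "ty": 0.0928, "tz": 0, "roll": -0.173, "fingers": -1}
    - {"tx": -0.0427, "ty": 0.0928, "tz": 0, "roll": -0.173, "fingers": -1}
    - {"tx": -0.0427, "ty": 0.0928, "tz": 0, "roll": -0.173, "fingers": -1}
    - {"tx": -0.0427, "ty": 0.0928, "tz": 0, "roll": -0.173, "fingers": -1}
    - {"tx": -0.0427, "ty": 0.0928, "tz": 0, "roll": -0.173, "fingers": -1}
    - {"tx": -0.0427, "ty": 0.0928, "tz": 0, "roll": -0.173, "fingers": -1}
    - {"tx": -0.0213, "ty": 0.0464, "tz": 0, "roll": -0.086, "fingers": -1}

```text
time: 45.75
tool_pos: [0.4424, 0.2376, 0.1343]
eef_rot: [[-0.964, -0.266, -0.003], [-0.266, 0.964, -0.0], [0.003, 0.001, -1.0]]
ft_force: [0.5, -0.2, -2.3]
grip_width: 0.582
grip_force: 42.3
```

>>> jog_arm:
  increments:
    - {"tx": 0, "ty": 0, "tz": 0, "roll": 0, "fingers": -1}
    - {"tx": 0, "ty": 0, "tz": 0, "roll": 0, "fingers": -1}
    - {"tx": 0, "ty": 0, "tz": 0, "roll": 0, "fingers": -1}

```text
time: 46.05
tool_pos: [0.4452, 0.2352, 0.1351]
eef_rot: [[-0.965, -0.264, -0.001], [-0.264, 0.965, -0.0], [0.001, -0.0, -1.0]]
ft_force: [-0.3, 0.6, -3.0]
grip_width: 0.58
grip_force: 42.3
```

```bash
python3 to.py .4463 .2357 105.3 .0167
```

```text
t 46.05 pos [0.4452 0.2352 0.1351] phi 105.3 q6 3.0 grip 0.58 42.3 F [-0.3  0.6 -3. ]
units [ 0.004  0.002 -0.395] roll 0.0
```

>>> jog_arm:
  increments:
    - {"tx": 0.002, "ty": 0.002, "tz": -0.04, "roll": 0, "fingers": -1}
    - {"tx": 0, "ty": 0, "tz": -0.07, "roll": 0, "fingers": -1}
    - {"tx": 0, "ty": 0, "tz": -0.07, "roll": 0, "fingers": -1}
    - {"tx": 0, "ty": 0, "tz": -0.07, "roll": 0, "fingers": -1}
    - {"tx": 0, "ty": 0, "tz": -0.06, "roll": 0, "fingers": -1}
    - {"tx": 0, "ty": 0, "tz": -0.04, "roll": 0, "fingers": -1}
    - {"tx": 0, "ty": 0, "tz": -0.02, "roll": 0, "fingers": -1}
    - {"tx": 0, "ty": 0, "tz": -0.008, "roll": 0, "fingers": -1}
    - {"tx": 0, "ty": 0, "tz": -0.004, "roll": 0, "fingers": -1}
    - {"tx": 0, "ty": 0, "tz": -0.004, "roll": 0, "fingers": -1}
    - {"tx": 0, "ty": 0, "tz": -0.003, "roll": 0, "fingers": -1}
    - {"tx": 0, "ty": 0, "tz": 0, "roll": 0, "fingers": -1}
    - {"tx": 0, "ty": 0, "tz": 0, "roll": 0, "fingers": -1}

```text
time: 47.35
tool_pos: [0.4463, 0.2366, 0.0192]
eef_rot: [[-0.964, -0.264, 0.001], [-0.264, 0.964, 0.0], [-0.001, 0.0, -1.0]]
ft_force: [0.3, 0.1, -2.2]
grip_width: 0.582
grip_force: 42.3
```

>>> jog_arm:
  increments:
    - {"tx": 0, "ty": -0.002, "tz": -0.004, "roll": 0, "fingers": -1}
    - {"tx": 0, "ty": 0, "tz": -0.003, "roll": 0, "fingers": -1}
    - {"tx": 0, "ty": 0, "tz": -0.002, "roll": 0, "fingers": -1}
    - {"tx": 0, "ty": 0, "tz": 0, "roll": 0, "fingers": -1}
    - {"tx": 0, "ty": 0, "tz": 0, "roll": 0, "fingers": -1}

```text
time: 47.85
tool_pos: [0.4462, 0.2359, 0.0167]
eef_rot: [[-0.964, -0.264, 0.0], [-0.264, 0.964, 0.0], [-0.0, -0.0, -1.0]]
ft_force: [-2.2, -0.8, 5.3]
grip_width: 0.581
grip_force: 42.8
```

>>> jog_arm:
  increments:
    - {"tx": 0, "ty": 0, "tz": 0, "roll": 0, "fingers": 1}
    - {"tx": 0, "ty": 0, "tz": 0, "roll": 0, "fingers": 1}
    - {"tx": 0, "ty": 0, "tz": 0, "roll": 0, "fingers": 1}
    - {"tx": 0, "ty": 0, "tz": 0, "roll": 0, "fingers": 1}
    - {"tx": 0, "ty": 0, "tz": 0, "roll": 0, "fingers": 1}
    - {"tx": 0, "ty": 0, "tz": 0.04, "roll": 0, "fingers": 1}
    - {"tx": 0, "ty": 0, "tz": 0.09, "roll": 0, "fingers": 1}
    - {"tx": 0, "ty": 0, "tz": 0.1, "roll": 0, "fingers": 1}
    - {"tx": 0, "ty": 0, "tz": 0.1, "roll": 0, "fingers": 1}
    - {"tx": 0, "ty": 0, "tz": 0.1, "roll": 0, "fingers": 1}
    - {"tx": -0.09, "ty": 0.07, "tz": 0.03, "roll": 0, "fingers": 1}
    - {"tx": -0.09, "ty": 0.07, "tz": 0.03, "roll": 0, "fingers": 1}
    - {"tx": -0.09, "ty": 0.07, "tz": 0.03, "roll": 0, "fingers": 1}
    - {"tx": -0.09, "ty": 0.07, "tz": 0.03, "roll": 0, "fingers": 1}
    - {"tx": -0.09, "ty": 0.07, "tz": 0.03, "roll": 0, "fingers": 1}
    - {"tx": -0.09, "ty": 0.07, "tz": 0.03, "roll": 0, "fingers": 1}
    - {"tx": -0.09, "ty": 0.07, "tz": 0.03, "roll": 0, "fingers": 1}
    - {"tx": -0.09, "ty": 0.07, "tz": 0.03, "roll": 0, "fingers": 1}
    - {"tx": -0.09, "ty": 0.07, "tz": 0.03, "roll": 0, "fingers": 1}
    - {"tx": 0, "ty": 0, "tz": 0, "roll": 0, "fingers": 1}

```text
time: 49.85
tool_pos: [0.2008, 0.4271, 0.2284]
eef_rot: [[-0.963, -0.269, 0.001], [-0.269, 0.963, 0.003], [-0.002, 0.003, -1.0]]
ft_force: [1.0, 0.3, 0.4]
grip_width: 0.999
grip_force: 0.0
```

Run:
```python
from fit import *
R=np.load("R.npz"); im=ctrl.camera("top"); sc=ctrl.camera("scene")
cr=lambda i,k:cv2.resize(i[k[1]:k[1]+93,k[0]:k[0]+124][:,:,::-1],(400,300),interpolation=cv2.INTER_CUBIC)
cv2.imwrite("pics/f1.png",cv2.resize(im[100:280,120:390][:,:,::-1],(800,533),interpolation=cv2.INTER_CUBIC))
cv2.imwrite("pics/f2.png",cv2.resize(sc[:,:,::-1],(800,600),interpolation=cv2.INTER_CUBIC))
for k,pk in [("junction","cross"),("splitter","oblong"),("filter","square")]:
    r=fitpart(im,"top",k,R[pk],pk,R[pk],(110,200)); print(k,(r.x[:2]-R[pk][:2]).round(4),round(r.fun,1))
print([(np.round(ray(o["uv"],"top",0),3),o["score"]) for o in ctrl.place_of("spool","top")])
```

```text
junction [0.0027 0.    ] 45.5
splitter [0.0009 0.0002] 47.3
filter [-0.0001  0.0026] 29.9
[(array([0.564, 0.408, 0.   ]), 0.67), (array([ 0.417, -0.234,  0.   ]), 0.46)]
```

View pics/f1.png

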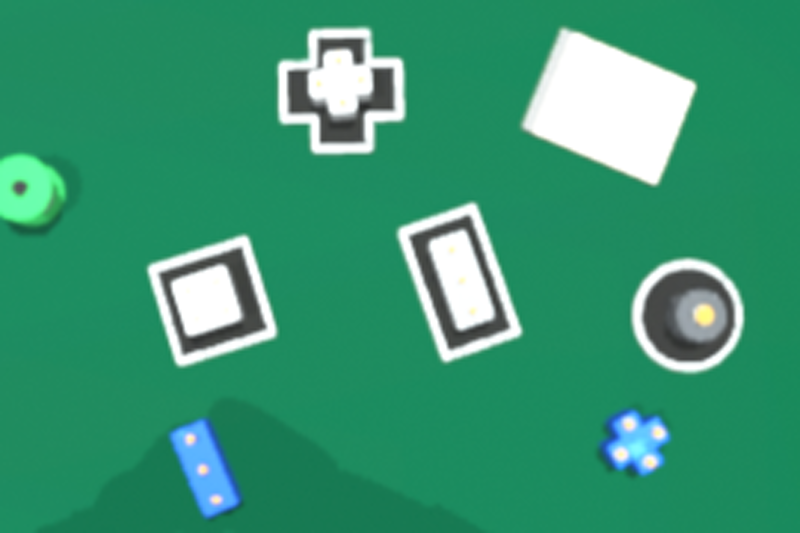

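View pics/f2.png

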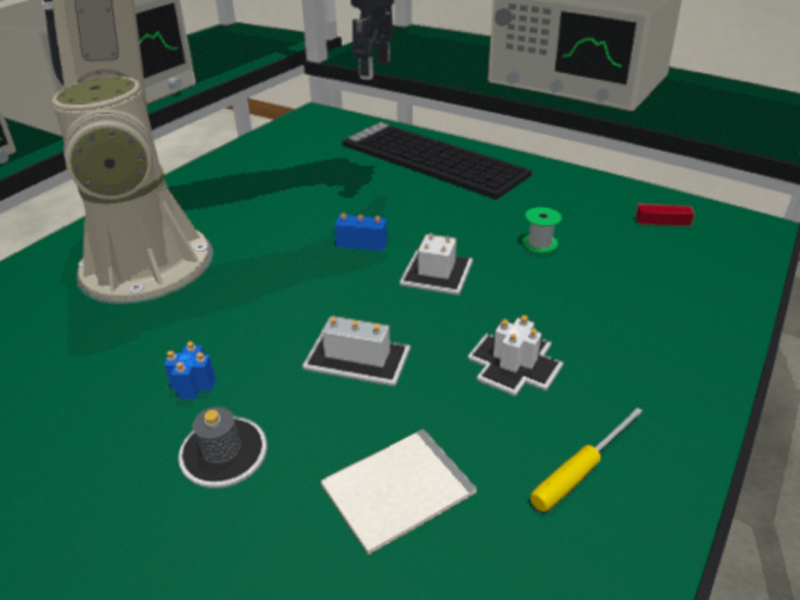

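All four parts stand upright on their own pads: load (215,440), filter (437,260), splitter (357,342), junction (517,345). Each is about 3 mm or less off centre. The notepad is empty and the spool has not moved.

```bash
python3 -c "
from rig import ctrl
print(ctrl.finish_job())"
```

```text
the job is handed in; nothing more can be done
None
```

The job is handed in: all four parts stand upright on their own pads, each about 3 mm or less off centre by the camera, with the notepad empty, the spool where it was, and about 50 s of the 144 s used.

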